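# Turn a tile sample over on the goods-in bench

## Robot

A 6-joint arm with a two-finger parallel gripper is mounted at the origin on the work surface. World frame = base frame: x ahead of the robot, y to its left, z up, the work surface at z = 0. Lengths are in m, angles in degrees, forces in N, time in s.
With the tool pointing down it reaches from about 0.375 to 0.9 m from the base axis. Payload 3.1 kg.
Tool frame: the origin (TCP) lies on the centre line of the jaws, within the pads' length; the fingertips stand 8 mm ahead of it and the grasp point (between the pads) lies 11 mm behind it; z points along the fingers, y is the direction in which the jaws open and shut (so a half turn about z gives the same grasp; the last joint's range is limited). The gripper opens to 87 mm and grips with 3 to 60 N. Pads are 19 mm wide; open, the fingers measure 117 mm over their backs; the gripper's body (75 mm by 190 mm) begins 51 mm behind the grasp point.
Start: joints at [60.304, 30.224, 82.088, -0, 67.689, -10.227], TCP at [0.208, 0.589, 0.231] pointing down, gripper open.
Joint ranges: [-176.69, 176.69], [-43.24, 126.21], [12.49, 139.97], [-82, 262], [0, 151.66], [-163.58, 163.58]. Speed limits (degrees/s): [159.86, 159.86, 180, 180, 180, 180].

## Interface

Orientations are given as a 3x3 rotation matrix whose columns are the frame's x, y, z axes.
In Python, from rig import * gives the robot as it stands. The module is installed in compiled form; this text tells all that it offers.
- The arm moves only by the tool arm_command, never from a script. Its argument "commands" is a list of rows, each an object with "translation": the shift along the tool's x, y, z scaled (see below), a list of three; "dr": the turn, a rotation vector about the tool's x, y, z scaled (see below), a list of three; "jaw": the closure, from 0 (fully open) to 1 (shut). In form: [{"translation": [x, y, z], "dr": [ax, ay, az], "jaw": jaw}, ...]. A call has 1 to 12 rows; each row shifts and turns the commanded pose from where the row before left it, along the tool's axes as they then stand; what a row does not reach is not made up. The controller multiplies each number of a shift by 25 mm and each number of a turn by 6 degrees. A row lasts 1/12 s, in which the tool goes at most 41.7 mm and 7.16 degrees, less where a joint would pass 70% of its speed; a pose out of reach is approached as far as the arm can. A call with a number of a shift or a turn outside -1 to 1 is refused whole. A call with a gripper value outside its range is refused whole. The fingers move at their own pace and stop on an object; the grip force is fixed at half the most. Time passes only in rows, so rows that do not move let the fingers close. It gives the time, the measured TCP pose, the force and the opening at its end, in the units of the state.
- read_state(): the state, without advancing time (a new reading comes with each control period).
- capture(name): name is "scene" or "top" or "wrist"; returns (picture, depth): 420x560x3 uint8, red, green, blue; 420x560 float32, m along the optical axis (not along the pixel's ray), 0 where there is no reading.
- camera_model(name): a dict with "intrinsics" (3x3 intrinsics, pixels), "pose" (4x4, takes a point from camera to world coordinates); the wrist camera has in their place "mount" (4x4, takes a point from camera to tool coordinates, whose origin is the TCP and whose axes are the flange's). Camera axes: x right, y down, z forward; pixel columns grow to the right and rows downward; lengths in m; the calibration is good to about 2 mm. A picture is of the moment at which its call begins: read the wrist's pose just before it. camera_model takes no time and is no camera call.
- hand_in(): hands the job in, once; it reports no verdict.
The state is a dict: "time_s": time; "joint_positions": joint angles; "qvel": joint speeds; "tau": joint torques, N m; "position": TCP position; "tcp_rot": TCP orientation; "force": force on the tool from outside, world axes, zero at the start; "moment": the same for the moment, N m; "opening": opening from 0.0 (shut) to 1.0 (fully open).
Only numpy, scipy, OpenCV 4.12 (cv2) and the standard library are available. Lean on these libraries where they do the work, as an engineer would, in place of code of your own. Each camera call takes 0.05 s, during which the arm holds its last target.

## Task

Check-in of a tile delivery: the back of the tile lying across the two strips of the turning board must be seen. Take the broad-bladed turner, slip its blade under the tile and flip the tile over onto the board's cork bed, glazed face down and lying flat; do not touch the tile with the gripper. Then stand the turner back down level on the bench top and let it go.

Things in the scene. Friction and masses are not known exactly. Their poses are not given: they have to be found in the camera images.
- turner_grip (a point): Turner (steel spatula, 160 g, wood handle): handle centre, 55 mm above the bench as it stands level on blade and foot. Handle along y, -50 to 75 mm, 20 wide, 24 high; foot (16 thick) at y=62. Flat blade at y=-85 to tip -160, 44 wide (x), 3 thick, underside at z=-55; shank slopes up from y=-80 to -45. A like tool with a 16 mm wide blade is not meant; the two may swap places.
- tile: Loose square clay tile, 90 x 90 x 8 mm, about 130 g, white glaze on top, bare clay below, lying glaze up across the board's two strips (round, small and stacked tiles elsewhere are not meant). Origin: centre of its clay face, the underside at the start; z points out of the glaze; x, y along its sides.
- board: Wooden turning board, fixed, 120 mm wide (y); origin at bench height, +x to the left, +y towards the robot. Base 5 mm thick; two strips along y, tops at z=29: x=0 to 14 and x=86 to 104. The tile lies on them, centre near x=50, y=0: below it a tunnel 72 mm wide, 24 high, open at both y ends. The cork bed (x<0) is 6 mm higher: its edge at x=0 is a step.
- bed (a point): Centre of the top of the board's flat cork bed, 35 mm above the bench, at x=-75, y=0 of the board; 150 mm (x) by 120 mm (y), axes as the board's. The tile's near edge pivots against the step at the bed's edge (this point's x=+75) as its far edge is tipped up and over onto the bed. A rim, 10 mm above the cork, closes the bed's other end (x=-75).
Things that resemble listed ones, but are neither listed nor needed, are in the scene too. Leave any pink look-alike of the tile alone. Leave any orange look-alike of the part that bears turner_grip alone.

How it is judged (in metres and radians):
On the way:
1. the tile is tipped up by more than 20 degrees by the held turner (angle between tile's own z axis and vertical above 0.35 rad and contact force between turner and tile above 0.05 N and contact force between the fingers and turner above 1 N), for 0.04 s.
At the end, for the whole second after the job is handed in: The tile lies still on the cork bed, glaze down, flat within 10 degrees, its centre 25 to 125 mm from the step and within 40 mm of the board's middle line; the turner stands on the bench top, level within 10 degrees, clear of the tile (grip point 45 to 65 mm high) (angle between tile's own z axis and vertical above 2.97 rad and x of tile in the frame of board between -0.125 and -0.025 m and y of tile in the frame of board between -0.04 and 0.04 m and height (world z) of tile between 0.036 and 0.05 m and linear speed of tile below 0.02 m/s and contact force between turner and tile below 0.05 N and angle between turner_grip's own z axis and vertical below 0.17 rad and height (world z) of turner_grip between 0.045 and 0.065 m); the robot touches nothing.
It fails at once if the gripper or arm touches the tile (contact force between any of the fingers, the arm and tile above 0.5 N).
It also fails if it takes over 70 s, if anything falls off the work surface, if the arm or the gripper's body presses on something with over 40 N, if the wrist force passes 120 N, or if a joint passes its speed limit or range.

## Working session

There is one attempt and no reset: what is moved stays moved. The work goes in short steps, Python scripts to look and compute and a tool call to move; the robot and the scene stay as the last step left them, time stands still between calls to the robot, and variables do not carry over. Pictures are saved under pics/ and viewed, and the job is handed in when it is done.

Besides the shell and the picture viewer there is one more tool, called after "Emit:" as name([rows], argument=value, ...), one row to a line, values as JSON. arm_command: Moves the arm, as the interface text tells. Its arguments: {"type":"object","properties":{"commands":{"type":"array"}},"required":["commands"]}

```bash
mkdir -p pics; cat > h.py <<'E'
from rig import *
import numpy as np, cv2
def snap(n,f):
    im,d=capture(n); cv2.imwrite(f'pics/{f}.png',cv2.cvtColor(im,cv2.COLOR_RGB2BGR)); np.savez(f'pics/{f}.npz',im=im,d=d); return im,d
def pts(n,d,T=None):
    m=camera_model(n); K=np.array(m['intrinsics']); P=np.array(m['pose']) if T is None else T
    v,u=np.mgrid[0:d.shape[0],0:d.shape[1]]
    X=np.stack([(u-K[0,2])/K[0,0]*d,(v-K[1,2])/K[1,1]*d,d],-1)
    return X@P[:3,:3].T+P[:3,3]
E
python3 - <<'E'
from h import *
print(read_state())
for n in('scene','top'):
    snap(n,n+'0'); m=camera_model(n); print(n,np.round(m['intrinsics'],1),np.round(m['pose'],3))
print(camera_model('wrist'))
E
```

```text
{'time_s': 0.0, 'joint_positions': array([ 6.03033827e+01,  3.02808362e+01,  8.21583866e+01, -2.68205716e-03,
        6.76909910e+01, -1.02263875e+01]), 'qvel': array([ 0.09022876,  0.15774009, -0.04129385,  0.014525  ,  0.070433  ,
        0.06418955]), 'tau': array([ 3.16994083e-04, -4.40037239e+01, -1.76591402e+01,  6.34055422e-02,
        5.82486601e-02, -1.65975707e-04]), 'position': array([0.20792181, 0.58860777, 0.22954049]), 'tcp_rot': array([[-9.42820548e-01,  3.33299009e-01, -1.08827108e-03],
       [ 3.33300590e-01,  9.42818505e-01, -1.99562091e-03],
       [ 3.60903641e-04, -2.24423379e-03, -9.99997417e-01]]), 'force': array([ 0.31098647,  0.30816158, -0.01783613]), 'moment': array([ 0.05663212, -0.00581029, -0.0028248 ]), 'opening': 0.9974974467645037}
scene [[467.7   0.  275.6]
 [  0.  467.7 210.2]
 [  0.    0.    1. ]] [[ 0.012  0.543 -0.839  1.276]
 [ 1.    -0.009  0.008 -0.049]
 [-0.003 -0.84  -0.543  0.623]
 [ 0.     0.     0.     1.   ]]
top [[458.    0.  277.7]
 [  0.  458.  218.7]
 [  0.    0.    1. ]] [[ 0.004 -0.999  0.049  0.348]
 [-1.    -0.003  0.016 -0.035]
 [-0.016 -0.049 -0.999  1.046]
 [ 0.     0.     0.     1.   ]]
{'intrinsics': array([[357.50326783,   0.        , 285.06411857],
       [  0.        , 357.50326783, 212.64663128],
       [  0.        ,   0.        ,   1.        ]]), 'mount': array([[ 6.20469585e-04, -9.66506327e-01, -2.56642035e-01,
         6.98152553e-02],
       [ 9.99999783e-01,  6.56977635e-04, -5.65129195e-05,
         7.61748219e-04],
       [ 2.23228172e-04, -2.56641944e-01,  9.66506525e-01,
        -1.53254234e-01],
       [ 0.00000000e+00,  0.00000000e+00,  0.00000000e+00,
         1.00000000e+00]])}
```

View pics/scene0.png

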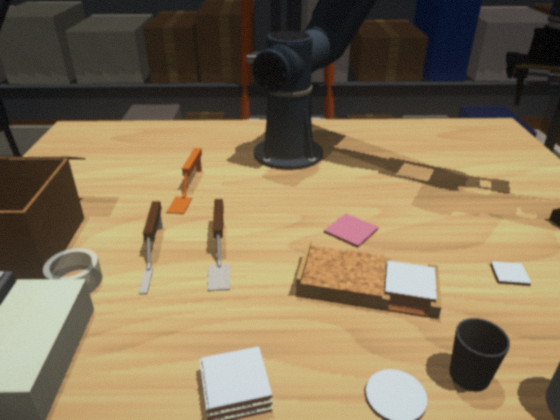

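View pics/top0.png

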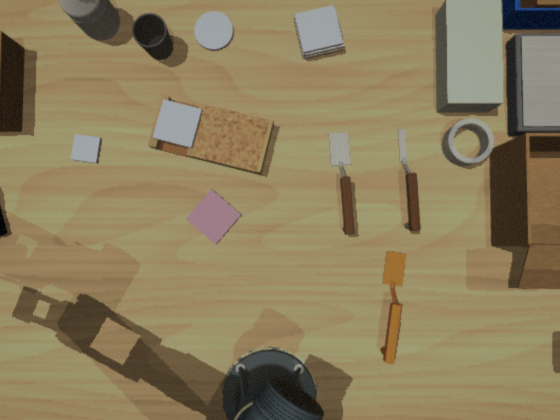

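The scene and top views show these candidates (top-view pixels):
- **Turner:** broad dark-handled one at (345,185), narrow-bladed look-alike at (408,190), orange one at (393,305). I choose (345,185).
- **Tile:** on the board at (177,123), small at (86,149), round at (214,31), stack at (320,30), pink at (213,215). I choose (177,123).

Next I check both in a close crop and measure them.

```bash
python3 - <<'E'
from h import *
z=np.load('pics/top0.npz'); im,d=z['im'],z['d']
a=cv2.resize(im[85:185,135:285],None,fx=4,fy=4,interpolation=cv2.INTER_CUBIC)[:, :600]
b=cv2.resize(im[120:245,320:430],None,fx=3.2,fy=3.2,interpolation=cv2.INTER_CUBIC)
c=np.zeros((800,600,3),np.uint8); c=np.zeros((400,760,3),np.uint8)
a=cv2.resize(a,(400,267)); c[:267,:400]=a; c[:400,405:405+352]=b
cv2.imwrite('pics/crop0.png',c[:,:,::-1])
P=pts('top',d)
np.save('pics/P.npy',P)
for u,v in [(177,123),(230,135),(162,145),(345,185),(348,205),(347,228),(340,150),(300,180),(260,168)]:
    print(u,v,np.round(P[v,u],4),im[v,u])
# tile mask: 
g=im.astype(int); w=(g.min(2)>150)
n,l,s,cn=cv2.connectedComponentsWithStats(w.astype(np.uint8))
i=l[123,177]; m=l==i; print(s[i])
r=cv2.minAreaRect(np.argwhere(m)[:,::-1].astype(np.float32)); print(r,cv2.boxPoints(r))
q=P[m]; q=q[abs(q[:,2]-np.median(q[:,2]))<.006]; print(np.median(q,0)); 
r=cv2.minAreaRect(q[:,:2].astype(np.float32)); print(r, cv2.boxPoints(r))
E
```

```text
177 123 [0.6115 0.2079 0.0361] [158 163 168]
230 135 [0.5854 0.0893 0.0316] [157 126  85]
162 145 [0.569  0.2502 0.0019] [85 58 37]
345 185 [ 0.469  -0.1632  0.0653] [88 62 40]
348 205 [ 0.4261 -0.1697  0.0641] [87 59 35]
347 228 [ 0.3766 -0.167   0.0666] [93 64 45]
340 150 [ 0.5575 -0.1603  0.0025] [159 160 149]
300 180 [ 0.4886 -0.0688 -0.0013] [158 140 100]
260 168 [0.5093 0.021  0.042 ] [153 138  93]
[ 153  100   48   47 1522]
((176.57965087890625, 122.69468688964844), (39.588172912597656, 39.08333206176758), 14.620875358581543) [[152.4938   136.60709 ]
 [162.35928   98.789375]
 [200.6655   108.78229 ]
 [190.80002  146.6     ]]
[0.61182791 0.20900561 0.03608352]
((0.6122440695762634, 0.20897537469863892), (0.08988527953624725, 0.08809904754161835), 75.40264892578125) [[0.55828977 0.176585  ]
 [0.64354503 0.15438189]
 [0.6661984  0.24136575]
 [0.5809431  0.26356888]]
```

View pics/crop0.png

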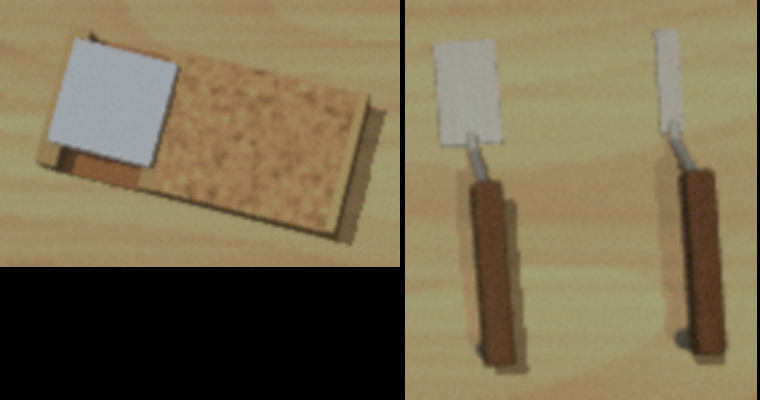

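The crop confirms both choices: the wide blade is on the left turner, whose handle runs from about (345,178) to (348,232). The white 90 mm tile lies at the board's left end at (177,123). Now I fit poses.

```bash
python3 - <<'E'
from h import *
z=np.load('pics/top0.npz'); im,d=z['im'],z['d']; P=np.load('pics/P.npy')
v,u=np.mgrid[0:420,0:560]
g=im.astype(int)
reg=(u>325)&(u<370)&(v>125)&(v<245)
b=reg&(P[...,2]>.045)
q=P[b]; r=cv2.minAreaRect(q[:,:2].astype(np.float32)); print('handle',r,np.median(q[:,2]),len(q)); print(cv2.boxPoints(r))
sat=g.max(2)-g.min(2)
bl=reg&(sat<25)&(g.min(2)>110)&(v<170)
q=P[bl]; r=cv2.minAreaRect(q[:,:2].astype(np.float32)); print('blade',r,np.median(q[:,2]),len(q)); print(cv2.boxPoints(r))
# board: all points z>0.02 in region
reg=(u>140)&(u<285)&(v>90)&(v<180)
b=reg&(P[...,2]>.018)
q=P[b]; r=cv2.minAreaRect(q[:,:2].astype(np.float32)); print('board',r,len(q)); print(cv2.boxPoints(r))
c=reg&(u>205)&(u<262)&(v>108)&(v<165)&(P[...,2]>.025)
print('cork z',np.median(P[c][:,2]))
bench=P[(v>190)&(v<240)&(u>255)&(u<320)]; print('bench',np.median(bench[:,2]))
bench=P[(v>70)&(v<90)&(u>160)&(u<260)]; print('bench',np.median(bench[:,2]))
# pink
pk=(g[...,0]-g[...,1]>40)&(u>180)&(u<250)&(v>180)&(v<250); q=P[pk];print('pink',q.min(0),q.max(0))
# same from scene cam
z=np.load('pics/scene0.npz'); d=z['d']; P=pts('scene',d)
for (a,bb,c_,d_) in [(390,430,268,290),(320,370,262,285)]:
    print('scene patch',np.median(P[c_:d_,a:bb].reshape(-1,3),0))
b=(u>295)&(u<445)&(v>240)&(v<320)&(P[...,2]>.026)&(P[...,2]<.06)
q=P[b]; r=cv2.minAreaRect(q[:,:2].astype(np.float32)); print('board',r); print(cv2.boxPoints(r))
print('bench',np.median(P[180:220,120:150].reshape(-1,3),0),np.median(P[300:340,220:280].reshape(-1,3),0))
b=(u>205)&(u<230)&(v>195)&(v<245)&(P[...,2]>.045)
q=P[b]; r=cv2.minAreaRect(q[:,:2].astype(np.float32)); print('handle',r,len(q),np.median(q[:,2]));print(cv2.boxPoints(r))
E
```

```text
handle ((0.38987019658088684, -0.13616736233234406), (0.0983782559633255, 0.19644971191883087), 49.18653869628906) 0.0656655302463382 620
[[ 0.2833796  -0.10919613]
 [ 0.4320609  -0.23759535]
 [ 0.49636078 -0.1631386 ]
 [ 0.3476795  -0.03473938]]
blade ((0.4676210582256317, -0.12001541256904602), (0.06758557260036469, 0.28646838665008545), 67.86279296875) 0.002380280558334169 625
[[ 0.3222115  -0.09734279]
 [ 0.5875626  -0.20529148]
 [ 0.6130306  -0.14268804]
 [ 0.3476795  -0.03473935]]
board ((0.5524325966835022, 0.0791226327419281), (0.4210182726383209, 0.2056627720594406), 55.113162994384766) 5901
[[ 0.34767944 -0.03473932]
 [ 0.5163812  -0.15236968]
 [ 0.75718576  0.19298458]
 [ 0.588484    0.31061494]]
cork z 0.03435044298945811
bench -0.0008466173553997036
bench -0.0006999189332499434Traceback (most recent call last):
  File "<stdin>", line 20, in <module>
    return umr_minimum(a, axis, None, out, keepdims, initial, where)
ValueError: zero-size array to reduction operation minimum which has no identity
```

```bash
python3 - <<'E'
from h import *
v,u=np.mgrid[0:420,0:560]
def box(n,q):
    q=q[:,:]; 
    r=cv2.minAreaRect(q[:,:2].astype(np.float32)); print(n,np.round(r[0],4),np.round(r[1],4),round(r[2],2),'z',np.round(np.median(q[:,2]),4),len(q)); print(np.round(cv2.boxPoints(r),4).tolist())
def big(m):
    n,l,s,c=cv2.connectedComponentsWithStats(m.astype(np.uint8)); return l==1+np.argmax(s[1:,4])
for cam in('top','scene'):
    z=np.load(f'pics/{cam}0.npz'); im,d=z['im'],z['d']; P=pts(cam,d); ok=d>.2
    X,Y,Z=P[...,0],P[...,1],P[...,2]; g=im.astype(int); sat=g.max(2)-g.min(2)
    reg=ok&(X>.33)&(X<.62)&(Y>-.21)&(Y<-.1)
    m=big(reg&(Z>.045)&(Z<.08)); box(cam+' handle',P[m])
    m=big(reg&(sat<25)&(g.min(2)>110)&(X>.5)&(Z<.02)); box('blade',P[m])
    reg=ok&(X>.45)&(X<.72)&(Y>-.02)&(Y<.3)
    m=big(reg&(Z>.02)&(Z<.06)); box('board',P[m])
    m=big(reg&(sat<25)&(g.min(2)>130)&(Z>.02)&(Z<.06)); box('tile',P[m])
    m=big(reg&(Z>.028)&(Z<.06)&(sat>30)); box('cork',P[m])
    m=big(ok&(abs(X-.43)<.1)&(abs(Y-.13)<.12)&(g[...,0]-g[...,1]>40)&(g[...,2]>g[...,1])); box('pink',P[m])
E
```

```text
top handle [ 0.4301 -0.1677] [0.1316 0.021 ] 4.03 z 0.0656 603
[[0.3637000024318695, -0.16179999709129333], [0.365200012922287, -0.18279999494552612], [0.4964999854564667, -0.1736000031232834], [0.4950000047683716, -0.1526000052690506]]
blade [ 0.5587 -0.1587] [0.0796 0.0444] 4.39 z 0.0024 623
[[0.5174000263214111, -0.1395999938249588], [0.520799994468689, -0.18389999866485596], [0.6000999808311462, -0.1777999997138977], [0.5967000126838684, -0.13349999487400055]]
board [0.5909 0.135 ] [0.2636 0.1212] 76.28 z 0.0347 5827
[[0.5008000135421753, 0.021400000900030136], [0.6184999942779541, -0.007300000172108412], [0.6809999942779541, 0.24869999289512634], [0.5633000135421753, 0.2773999869823456]]
tile [0.6122 0.2095] [0.0909 0.0901] 75.55 z 0.0361 1578
[[0.5572999715805054, 0.17669999599456787], [0.6445000171661377, 0.1542000025510788], [0.6672000288963318, 0.24230000376701355], [0.5799999833106995, 0.2646999955177307]]
cork [0.5797 0.0902] [0.1713 0.1212] 76.47 z 0.0344 3845
[[0.5008000135421753, 0.0210999995470047], [0.6186000108718872, -0.007199999876320362], [0.6586999893188477, 0.15940000116825104], [0.5407999753952026, 0.18770000338554382]]Traceback (most recent call last):
  File "<stdin>", line 18, in <module>
  File "<stdin>", line 7, in big
    return _wrapfunc(a, 'argmax', axis=axis, out=out, **kwds)
    return bound(*args, **kwds)
ValueError: attempt to get argmax of an empty sequence
```

```bash
python3 - <<'E'
import numpy as np
from scipy.spatial.transform import Rotation as R
def Rt(bx,th,flip):
    # board x axis angle bx; tool z=(sin th along +x, -cos th)
    X=np.array([np.cos(np.radians(bx)),np.sin(np.radians(bx)),0]);Z=np.array([0,0,1.]);Y=np.cross(Z,X)
    t=np.radians(th); z=X*np.sin(t)-Z*np.cos(t); x=Y*flip; y=np.cross(z,x)
    return np.stack([x,y,z],1)
for flip in(1,-1):
  for s4 in(1,-1):
    for j1 in (25,10):
      for th in(0,30,60,75):
        for s23 in(100,):
          M=R.from_matrix(Rt(76.3,th,flip)); A=R.from_euler('z',j1,degrees=True)*R.from_euler('y',s23,degrees=True)
          W=(A.inv()*M).as_euler('ZYZ',degrees=True)
          print(flip,s4,j1,th,'j4',round(s4*W[0]),'j5',round(W[1]),'j6',round((W[2]-90+180)%360-180))
E
```

```text
1 1 25 0 j4 0 j5 80 j6 -51
1 1 25 30 j4 26 j5 63 j6 -60
1 1 25 60 j4 59 j5 52 j6 -78
1 1 25 75 j4 79 j5 50 j6 -91
1 1 10 0 j4 0 j5 80 j6 -66
1 1 10 30 j4 29 j5 70 j6 -74
1 1 10 60 j4 61 j5 65 j6 -87
1 1 10 75 j4 78 j5 65 j6 -94
1 -1 25 0 j4 0 j5 80 j6 -51
1 -1 25 30 j4 -26 j5 63 j6 -60
1 -1 25 60 j4 -59 j5 52 j6 -78
1 -1 25 75 j4 -79 j5 50 j6 -91
1 -1 10 0 j4 0 j5 80 j6 -66
1 -1 10 30 j4 -29 j5 70 j6 -74
1 -1 10 60 j4 -61 j5 65 j6 -87
1 -1 10 75 j4 -78 j5 65 j6 -94
-1 1 25 0 j4 0 j5 80 j6 129
-1 1 25 30 j4 26 j5 63 j6 120
-1 1 25 60 j4 59 j5 52 j6 102
-1 1 25 75 j4 79 j5 50 j6 89
-1 1 10 0 j4 0 j5 80 j6 114
-1 1 10 30 j4 29 j5 70 j6 106
-1 1 10 60 j4 61 j5 65 j6 93
-1 1 10 75 j4 78 j5 65 j6 86
-1 -1 25 0 j4 0 j5 80 j6 129
-1 -1 25 30 j4 -26 j5 63 j6 120
-1 -1 25 60 j4 -59 j5 52 j6 102
-1 -1 25 75 j4 -79 j5 50 j6 89
-1 -1 10 0 j4 0 j5 80 j6 114
-1 -1 10 30 j4 -29 j5 70 j6 106
-1 -1 10 60 j4 -61 j5 65 j6 93
-1 -1 10 75 j4 -78 j5 65 j6 86
```

Emit:
arm_command([
  {"translation":[-0.4,-0.5,0],"dr":[0,0,0],"jaw":0},
  {"translation":[-0.79,-1,0],"dr":[0,0,0],"jaw":0},
  {"translation":[-0.79,-1,0],"dr":[0,0,0],"jaw":0},
  {"translation":[-0.79,-1,0],"dr":[0,0,0],"jaw":0},
  {"translation":[-0.79,-1,0],"dr":[0,0,0],"jaw":0},
  {"translation":[-0.79,-1,0],"dr":[0,0,0],"jaw":0},
  {"translation":[-0.79,-1,0],"dr":[0,0,0],"jaw":0},
  {"translation":[-0.79,-1,0],"dr":[0,0,0],"jaw":0},
  {"translation":[-0.79,-1,0],"dr":[0,0,0],"jaw":0},
  {"translation":[-0.79,-1,0],"dr":[0,0,0],"jaw":0},
  {"translation":[-0.79,-1,0],"dr":[0,0,0],"jaw":0},
  {"translation":[-0.79,-1,0],"dr":[0,0,0],"jaw":0},
])

```text
time_s: 1.1
position: [0.3266, 0.241, 0.2304]
tcp_rot: [[-0.943, 0.333, -0.0], [0.333, 0.943, -0.0], [0.0, -0.0, -1.0]]
force: [0.1, -0.1, 0.2]
opening: 0.997
```

Emit:
arm_command([
  {"translation":[-0.79,-1,0],"dr":[0,0,0],"jaw":0},
  {"translation":[-0.79,-1,0],"dr":[0,0,0],"jaw":0},
  {"translation":[-0.79,-1,0],"dr":[0,0,0],"jaw":0},
  {"translation":[-0.79,-1,0],"dr":[0,0,0],"jaw":0},
  {"translation":[-0.79,-1,0],"dr":[0,0,0],"jaw":0},
  {"translation":[-0.79,-1,0],"dr":[0,0,0],"jaw":0},
  {"translation":[-0.79,-1,0],"dr":[0,0,0],"jaw":0},
  {"translation":[-0.79,-1,0],"dr":[0,0,0],"jaw":0},
  {"translation":[-0.79,-1,0],"dr":[0,0,0],"jaw":0},
  {"translation":[-0.79,-1,0],"dr":[0,0,0],"jaw":0},
  {"translation":[-0.79,-1,0],"dr":[0,0,0],"jaw":0},
  {"translation":[-0.79,-1,0],"dr":[0,0,0],"jaw":0},
])

```text
time_s: 2.1
position: [0.4501, -0.1209, 0.2303]
tcp_rot: [[-0.943, 0.334, -0.001], [0.334, 0.943, 0.0], [0.001, 0.0, -1.0]]
force: [0.9, 0.9, -0.6]
opening: 1.002
```

Emit:
arm_command([
  {"translation":[0,0,0],"dr":[0,0,-1],"jaw":0},
  {"translation":[0,0,0],"dr":[0,0,-1],"jaw":0},
  {"translation":[0,0,0],"dr":[0,0,-1],"jaw":0},
  {"translation":[0,0,0],"dr":[0,0,-0.93],"jaw":0},
  {"translation":[0,0,0],"dr":[0,0,0],"jaw":0},
  {"translation":[0,0,0],"dr":[0,0,0],"jaw":0},
])

```text
time_s: 2.6
position: [0.45, -0.1193, 0.2303]
tcp_rot: [[-0.998, -0.069, -0.001], [-0.069, 0.998, 0.0], [0.001, 0.0, -1.0]]
force: [1.3, 0.0, 1.2]
opening: 1.001
```

```bash
cat >> h.py <<'E'
def wT():
    s=read_state(); T=np.eye(4); T[:3,:3]=s['tcp_rot']; T[:3,3]=s['position']; return T@np.array(camera_model('wrist')['mount'])
E
python3 - <<'E'
from h import *
s=read_state(); print(s['time_s'],np.round(s['joint_positions'],2),s['position'],np.round(s['tcp_rot'],3))
T=wT(); im,d=snap('wrist','w1'); P=pts('wrist',d,T); np.save('pics/w1P.npy',P)
E
```

```text
2.6 [ -28.64   18.02  104.24    0.     57.78 -122.61] [ 0.44996304 -0.11929007  0.23033041] [[-0.998 -0.069 -0.001]
 [-0.069  0.998  0.   ]
 [ 0.001  0.    -1.   ]]
```

View pics/w1.png

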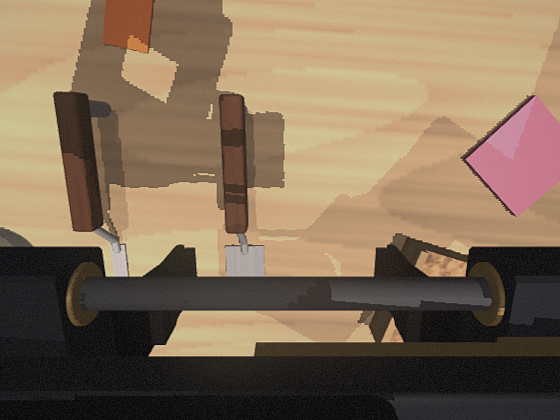

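The wrist view shows the broad turner's handle from (232,95) to (236,232), with its wide blade below at (245,260). The narrow turner is at (78,160).

```bash
python3 - <<'E'
from h import *
z=np.load('pics/w1.npz'); im,d=z['im'],z['d']; P=np.load('pics/w1P.npy'); v,u=np.mgrid[0:420,0:560]
m=(u>200)&(u<270)&(v>80)&(v<240)&(P[...,2]>.05)&(P[...,2]<.08)&(d>.1)
n,l,s,c=cv2.connectedComponentsWithStats(m.astype(np.uint8)); m=l==1+np.argmax(s[1:,4])
q=P[m]; r=cv2.minAreaRect(q[:,:2].astype(np.float32)); print(r,np.median(q[:,2])); print(cv2.boxPoints(r))
k=(q[:,0]<.49)
e=np.polyfit(q[:,0],q[:,1],1); print(np.degrees(np.arctan(e[0])))
b=(u>225)&(u<265)&(v>246)&(v<272)&(d>.1)&(P[...,2]<.02); q=P[b]; print(np.median(q,0),q.min(0),q.max(0))
E
```

```text
((0.42634066939353943, -0.1666780561208725), (0.12465851753950119, 0.02035120129585266), 4.290761470794678) 0.06581136963679937
[[ 0.36342478 -0.16119432]
 [ 0.36494744 -0.18148848]
 [ 0.48925656 -0.17216179]
 [ 0.4877339  -0.15186763]]
4.128786372860656
[ 0.53937507 -0.15813693  0.00209921] [ 0.5214416  -0.18033816 -0.00153199] [ 0.55735117 -0.13579094  0.01112736]
```

Emit:
arm_command([
  {"translation":[-0.22,-0.91,0],"dr":[0,0,0],"jaw":0},
  {"translation":[-0.2,-0.91,0.2],"dr":[0,0,-0.03],"jaw":0},
  {"translation":[0,0,1],"dr":[0,0,0],"jaw":0},
  {"translation":[0,0,1],"dr":[0,0,0],"jaw":0},
  {"translation":[0,0,1],"dr":[0,0,0],"jaw":0},
  {"translation":[0,0,1],"dr":[0,0,0],"jaw":0},
  {"translation":[0,0,1],"dr":[0,0,0],"jaw":0},
  {"translation":[0,0,1],"dr":[0,0,0],"jaw":0},
  {"translation":[0,0,0.8],"dr":[0,0,0],"jaw":0},
  {"translation":[0,0,0.4],"dr":[0,0,0],"jaw":0},
  {"translation":[0,0,0],"dr":[0,0,0],"jaw":0},
  {"translation":[0,0,0],"dr":[0,0,0],"jaw":0},
])

```text
time_s: 3.65
position: [0.464, -0.164, 0.0455]
tcp_rot: [[-0.997, -0.074, -0.0], [-0.074, 0.997, 0.0], [0.0, 0.0, -1.0]]
force: [0.4, 0.3, 0.7]
opening: 1.001
```

Emit:
arm_command([
  {"translation":[0,0,0.06],"dr":[0,0,0],"jaw":0.4},
  {"translation":[0,0,0],"dr":[0,0,0],"jaw":1},
  {"translation":[0,0,0],"dr":[0,0,0],"jaw":1},
  {"translation":[0,0,0],"dr":[0,0,0],"jaw":1},
  {"translation":[0,0,0],"dr":[0,0,0],"jaw":1},
  {"translation":[0,0,0],"dr":[0,0,0],"jaw":1},
  {"translation":[0,0,0],"dr":[0,0,0],"jaw":1},
  {"translation":[0,0,0],"dr":[0,0,0],"jaw":1},
  {"translation":[0,0,0],"dr":[0,0,0],"jaw":1},
  {"translation":[0,0,0],"dr":[0,0,0],"jaw":1},
])

```text
time_s: 4.48
position: [0.4639, -0.164, 0.044]
tcp_rot: [[-0.997, -0.075, -0.0], [-0.075, 0.997, 0.0], [0.0, 0.0, -1.0]]
force: [0.2, 0.1, 0.1]
opening: 0.324
```

Emit:
arm_command([
  {"translation":[0,0,0],"dr":[0,0,0],"jaw":1},
  {"translation":[0,0,0],"dr":[0,0,0],"jaw":1},
  {"translation":[0,0,0],"dr":[0,0,0],"jaw":1},
  {"translation":[0,0,0],"dr":[0,0,0],"jaw":1},
  {"translation":[0,0,0],"dr":[0,0,0],"jaw":1},
  {"translation":[0,0,0],"dr":[0,0,0],"jaw":1},
])

```text
time_s: 4.98
position: [0.4639, -0.164, 0.044]
tcp_rot: [[-0.997, -0.075, -0.0], [-0.075, 0.997, 0.0], [0.0, 0.0, -1.0]]
force: [0.8, -0.0, -0.9]
opening: 0.225
```

Emit:
arm_command([
  {"translation":[0,0,-0.3],"dr":[0,0,0],"jaw":1},
  {"translation":[0,0,-0.6],"dr":[0,0,0],"jaw":1},
  {"translation":[0,0,-0.9],"dr":[0,0,0],"jaw":1},
  {"translation":[0,0,-0.9],"dr":[0,0,0],"jaw":1},
  {"translation":[0,0,-0.9],"dr":[0,0,0.3],"jaw":1},
  {"translation":[0,0,-0.9],"dr":[0,0,0.6],"jaw":1},
  {"translation":[0,0,-0.9],"dr":[0,0,0.6],"jaw":1},
  {"translation":[0,0,-0.4],"dr":[0,0,0.6],"jaw":1},
  {"translation":[0,0,-0.2],"dr":[0,0,0.6],"jaw":1},
  {"translation":[0,0,0],"dr":[0,0,0.28],"jaw":1},
  {"translation":[0,0,0],"dr":[0,0,0],"jaw":1},
  {"translation":[0,0,0],"dr":[0,0,0],"jaw":1},
])

```text
time_s: 5.98
position: [0.4635, -0.1637, 0.1943]
tcp_rot: [[-0.972, 0.234, -0.0], [0.234, 0.972, 0.0], [0.0, 0.0, -1.0]]
force: [-0.1, 0.6, -2.5]
opening: 0.227
```

Emit:
arm_command([
  {"translation":[0.13,0.3,0],"dr":[0,0,0],"jaw":1},
  {"translation":[0.26,0.6,0],"dr":[0,0,0],"jaw":1},
  {"translation":[0.35,0.9,0],"dr":[0,0,0],"jaw":1},
  {"translation":[0.35,0.9,0],"dr":[0,0,0],"jaw":1},
  {"translation":[0.35,0.9,0],"dr":[0,0,0],"jaw":1},
  {"translation":[0.35,0.9,0],"dr":[0,0,0],"jaw":1},
  {"translation":[0.35,0.9,0],"dr":[0,0,0],"jaw":1},
  {"translation":[0.35,0.9,0],"dr":[0,0,0],"jaw":1},
  {"translation":[0.35,0.9,0],"dr":[0,0,0],"jaw":1},
  {"translation":[0.35,0.9,0],"dr":[0,0,0],"jaw":1},
  {"translation":[0.35,0.9,0],"dr":[0,0,0],"jaw":1},
  {"translation":[0.35,0.9,0],"dr":[0,0,0],"jaw":1},
])

```text
time_s: 6.98
position: [0.4264, 0.1009, 0.1938]
tcp_rot: [[-0.972, 0.234, -0.001], [0.234, 0.972, 0.0], [0.001, -0.0, -1.0]]
force: [-0.4, -0.4, -1.2]
opening: 0.222
```

Emit:
arm_command([
  {"translation":[0.35,0.9,0],"dr":[0,0,0],"jaw":1},
  {"translation":[0.35,0.9,0],"dr":[0,0,0],"jaw":1},
  {"translation":[0.35,0.9,0],"dr":[0,0,0],"jaw":1},
  {"translation":[0.35,0.9,0],"dr":[0,0,0],"jaw":1},
  {"translation":[0.35,0.9,0],"dr":[0,0,0],"jaw":1},
  {"translation":[0.35,0.9,0],"dr":[0,0,0],"jaw":1},
  {"translation":[0.2,0.5,0],"dr":[0,0,0],"jaw":1},
  {"translation":[0.1,0.2,0],"dr":[0,0,0],"jaw":1},
  {"translation":[0,0,0],"dr":[0,0,0],"jaw":1},
  {"translation":[0,0,0],"dr":[0,0,0],"jaw":1},
])

```text
time_s: 7.82
position: [0.4044, 0.2614, 0.1937]
tcp_rot: [[-0.972, 0.234, -0.001], [0.234, 0.972, -0.001], [0.001, -0.001, -1.0]]
force: [-0.0, -0.8, -1.9]
opening: 0.227
```

```bash
python3 - <<'E'
from h import *
s=read_state(); print(s['time_s'],np.round(s['joint_positions'],2),s['position'],np.round(s['tcp_rot'],4),s['opening'])
for n in('scene','top'): snap(n,n+'2')
E
```

```text
7.8167 [ 1.9570e+01  2.2430e+01  1.0449e+02 -3.0000e-02  5.3150e+01 -5.6880e+01] [0.40439049 0.26143753 0.19373411] [[-9.723e-01  2.338e-01 -1.100e-03]
 [ 2.338e-01  9.723e-01 -9.000e-04]
 [ 8.000e-04 -1.100e-03 -1.000e+00]] 0.22717048912682136
```

View pics/scene2.png

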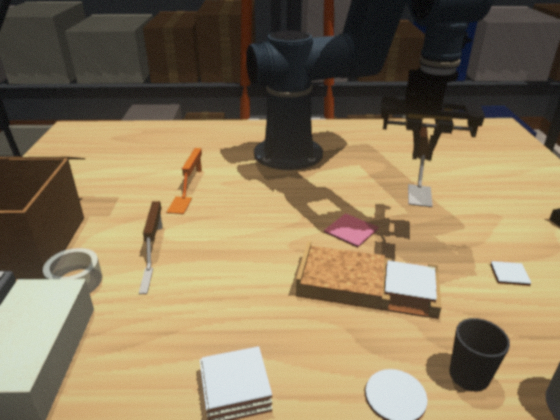

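View pics/top2.png

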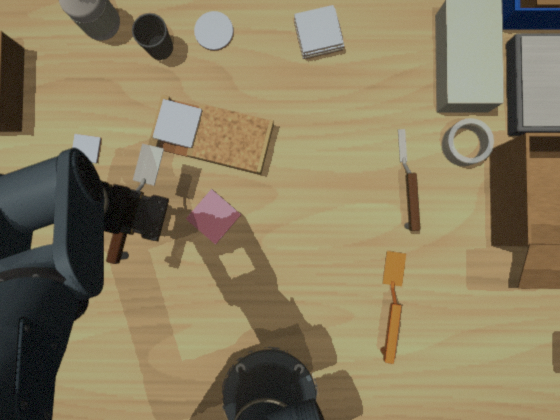

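The turner is held: its blade is at top (149,165) and scene (421,196). I fit the blade's actual pose to check for slip.

```bash
python3 - <<'E'
from h import *
s=read_state(); p=s['position'];R=s['tcp_rot']
for cam,(a,b,c,e) in (('top',(130,170,140,190)),('scene',(400,440,180,212))):
    z=np.load(f'pics/{cam}2.npz'); im,d=z['im'],z['d']; P=pts(cam,d); g=im.astype(int); sat=g.max(2)-g.min(2)
    v,u=np.mgrid[0:420,0:560]
    m=(u>a)&(u<b)&(v>c)&(v<e)&(d>.1)&(P[...,2]>.12)&(P[...,2]<.185)&(sat<30)&(g.min(2)>100)
    n,l,st,_=cv2.connectedComponentsWithStats(m.astype(np.uint8)); m=l==1+np.argmax(st[1:,4])
    q=(P[m]-p)@R  # tool coords
    A=np.c_[q[:,0],q[:,1],np.ones(len(q))]; co,*_=np.linalg.lstsq(A,q[:,2],rcond=None)
    print(cam,len(q),'plane slopes deg',np.degrees(np.arctan(co[:2])),'median',np.median(q,0),'min',q.min(0),'max',q.max(0))
    r=cv2.minAreaRect(q[:,:2].astype(np.float32)); print(r)
E
```

```text
top 837 plane slopes deg [-0.56398809  0.85272767] median [-0.097297   -0.00155775  0.04129385] min [-0.1351588  -0.02339832  0.02875173] max [-0.05290454  0.02126753  0.04685884]
((-0.0940505862236023, -0.0011202134191989899), (0.08229182660579681, 0.04456572234630585), 0.1981663852930069)
scene 423 plane slopes deg [-0.48184951  0.8037275 ] median [-9.75974553e-02  9.91118317e-06  4.12511496e-02] min [-0.13455612 -0.02019731  0.03230329] max [-0.0531808   0.02095975  0.04384124]
((-0.09392278641462326, 0.0006826985627412796), (0.08148887753486633, 0.041053418070077896), 0.5547533631324768)
```

Emit:
arm_command([
  {"translation":[0,0.15,0.3],"dr":[0,0,0.03],"jaw":1},
  {"translation":[0,0.15,0.6],"dr":[0,0,0],"jaw":1},
  {"translation":[0,0,0.8],"dr":[0,0,0],"jaw":1},
  {"translation":[0,0,0.8],"dr":[0,0,0],"jaw":1},
  {"translation":[0,0,0.8],"dr":[0,0,0],"jaw":1},
  {"translation":[0,0,0.8],"dr":[0,0,0],"jaw":1},
  {"translation":[0,0,0.7],"dr":[0,0,0],"jaw":1},
  {"translation":[0,0,0.4],"dr":[0,0,0],"jaw":1},
  {"translation":[0,0,0.27],"dr":[0,0,0],"jaw":1},
  {"translation":[0,0,0],"dr":[0,0,0],"jaw":1},
  {"translation":[0,0,0],"dr":[0,0,0],"jaw":1},
])

```text
time_s: 8.83
position: [0.4071, 0.2689, 0.0573]
tcp_rot: [[-0.971, 0.238, 0.0], [0.238, 0.971, 0.0], [-0.0, 0.0, -1.0]]
force: [-0.0, -0.1, -1.8]
opening: 0.224
```

```bash
cat >> h.py <<'E'
a=np.radians(76.3); BX=np.array([np.cos(a),np.sin(a),0]); BY=np.array([-np.sin(a),np.cos(a),0]); BO=np.array([.5975,.1622,0])
RB=np.stack([BX,BY,[0,0,1.]],1)
def tob(p): return (p-BO)@RB
def info():
    s=read_state(); R=RB.T@s['tcp_rot']
    print('t',round(s['time_s'],2),'j',np.round(s['joint_positions'],1),'TCP_B mm',np.round(tob(s['position'])*1e3,1),'theta',round(np.degrees(np.arctan2(R[0,2],-R[2,2])),2),'zY',round(R[1,2],4),'xB',np.round(R[:,0],4),'F',np.round(s['force'],1),'op',round(s['opening'],3))
E
python3 - <<'E'
from h import *
info()
ims=[]
for n,(a,b,c,e) in (('top',(120,260,80,220)),('scene',(290,450,180,320))):
    im,d=snap(n,n+'3'); ims.append(cv2.resize(im[c:e,a:b],(400,400),interpolation=cv2.INTER_CUBIC))
    P=tob(pts(n,d)); g=im.astype(int); sat=g.max(2)-g.min(2)
    m=(d>.1)&(abs(P[...,0]-.055)<.05)&(P[...,1]>.062)&(P[...,1]<.16)&(P[...,2]>.008)&(P[...,2]<.025)&(sat<35)
    q=P[m]*1e3; 
    if len(q): print(n,len(q),np.round(np.percentile(q,[2,50,98],axis=0),1))
cv2.imwrite('pics/c3.png',np.hstack(ims)[:,:,::-1])
E
```

```text
t 8.83 j [ 20.3  36.9 109.5   0.   33.6 -55.9] TCP_B mm [ 58.6 210.2  57.3] theta 0.0 zY -0.0001 xB [ 1.6e-03  1.0e+00 -1.0e-04] F [-0.  -0.1 -1.8] op 0.224
top 640 [[ 36.1  76.7  12.2]
 [ 56.9 112.7  16.1]
 [ 78.7 149.   20.9]]
scene 494 [[ 36.3  75.6  14.1]
 [ 57.9 111.6  16.7]
 [ 78.6 151.7  22.1]]
```

View pics/c3.png

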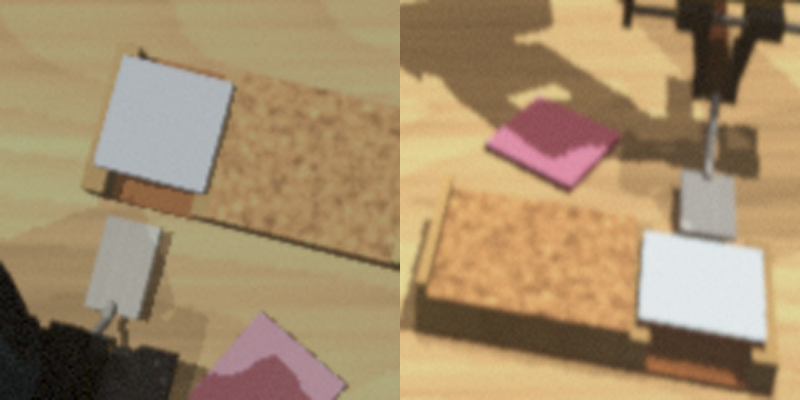

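Blade spans board x 36–79 mm, its tip is at y≈76 and its top at z≈16 mm, in line with the tunnel mouth (crop left (130,200)). Inserting.

Emit:
arm_command([
  {"translation":[-0.25,0,0],"dr":[0,0,0],"jaw":1},
  {"translation":[-0.45,0,0],"dr":[0,0,0],"jaw":1},
  {"translation":[-0.5,0,0],"dr":[0,0,0],"jaw":1},
  {"translation":[-0.5,0,0],"dr":[0,0,0],"jaw":1},
  {"translation":[-0.5,0,0],"dr":[0,0,0],"jaw":1},
  {"translation":[-0.5,0,0],"dr":[0,0,0],"jaw":1},
  {"translation":[-0.5,0,0],"dr":[0,0,0],"jaw":1},
  {"translation":[-0.45,0,0],"dr":[0,0,0],"jaw":1},
  {"translation":[-0.35,0,0],"dr":[0,0,0],"jaw":1},
  {"translation":[0,0,0],"dr":[0,0,0],"jaw":1},
])

```text
time_s: 9.77
position: [0.507, 0.2448, 0.0574]
tcp_rot: [[-0.971, 0.239, 0.003], [0.239, 0.971, 0.001], [-0.003, 0.001, -1.0]]
force: [1.0, 0.1, -1.3]
opening: 0.225
```

```bash
python3 - <<'E'
from h import *
info()
ims=[]
for n,(a,b,c,e) in (('top',(120,260,80,220)),('scene',(290,450,180,320))):
    im,d=snap(n,n+'4'); ims.append(cv2.resize(im[c:e,a:b],(400,400),interpolation=cv2.INTER_CUBIC))
cv2.imwrite('pics/c4.png',np.hstack(ims)[:,:,::-1])
E
```

```text
t 9.77 j [ 14.4  40.   98.7  -0.   41.1 -61.7] TCP_B mm [ 58.8 107.5  57.4] theta 0.08 zY -0.003 xB [ 0.0025  1.     -0.003 ] F [ 1.   0.1 -1.3] op 0.225
```

View pics/c4.png

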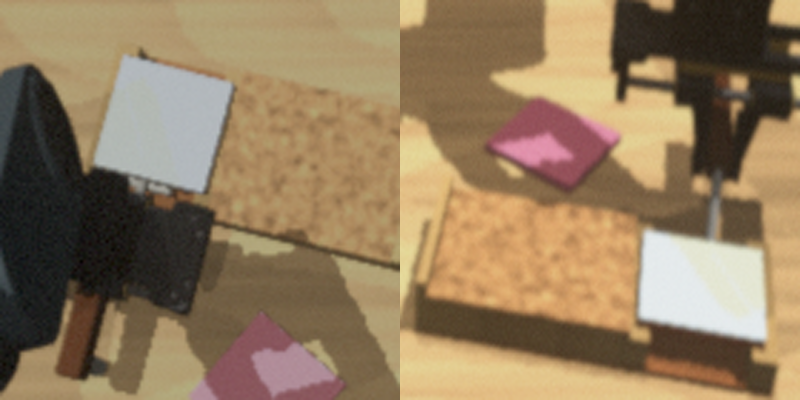

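The blade is under the tile, whose pose is unchanged. I work out the roll-and-lift rows.

```bash
cat > plan.py <<'E'
from h import *
def tcp(C,th): t=np.radians(th); return np.array(C)+41*np.array([-np.sin(t),np.cos(t)])
def rows(way,start,th0):
    p=np.array(start,float); th=th0
    for C,t in way:
        q=tcp(C,t); D=q-p; a=np.radians(th)
        ty=np.array([np.cos(a),np.sin(a)]); tz=np.array([np.sin(a),-np.cos(a)])
        print('ty %.2f tz %.2f drx %.2f'%(D@ty/25,D@tz/25,-(t-th)/6),'  TCP',np.round(q,1),'th',round(t,1))
        p,th=q,t
E
python3 - <<'E'
from plan import *
w=[((58.5,16.2),3),((58.2,16),6),((58,16),9),((58,16),12)]
w+=[((58,16+3*i),12) for i in range(1,9)]
rows(w,(58.8,57.4),0)
print()
w=[((2+55*np.cos(np.radians(t)),29+55*np.sin(np.radians(t))),t) for t in np.r_[np.arange(15,70,3),70]]
rows(w,tcp((58,40),12),12)
E
```

```text
ty -0.10 tz 0.01 drx -0.50   TCP [56.4 57.1] th 3
ty -0.10 tz 0.01 drx -0.50   TCP [53.9 56.8] th 6
ty -0.09 tz 0.00 drx -0.50   TCP [51.6 56.5] th 9
ty -0.09 tz 0.00 drx -0.50   TCP [49.5 56.1] th 12
ty 0.02 tz -0.12 drx 0.00   TCP [49.5 59.1] th 12
ty 0.02 tz -0.12 drx 0.00   TCP [49.5 62.1] th 12
ty 0.02 tz -0.12 drx 0.00   TCP [49.5 65.1] th 12
ty 0.02 tz -0.12 drx 0.00   TCP [49.5 68.1] th 12
ty 0.02 tz -0.12 drx 0.00   TCP [49.5 71.1] th 12
ty 0.02 tz -0.12 drx 0.00   TCP [49.5 74.1] th 12
ty 0.02 tz -0.12 drx 0.00   TCP [49.5 77.1] th 12
ty 0.02 tz -0.12 drx 0.00   TCP [49.5 80.1] th 12

ty -0.17 tz -0.15 drx -0.50   TCP [44.5 82.8] th 15
ty -0.09 tz -0.11 drx -0.50   TCP [41.6 85. ] th 18
ty -0.09 tz -0.11 drx -0.50   TCP [38.7 87. ] th 21
ty -0.09 tz -0.11 drx -0.50   TCP [35.6 88.8] th 24
ty -0.09 tz -0.11 drx -0.50   TCP [32.4 90.5] th 27
ty -0.09 tz -0.11 drx -0.50   TCP [29.1 92. ] th 30
ty -0.09 tz -0.11 drx -0.50   TCP [25.8 93.3] th 33
ty -0.09 tz -0.11 drx -0.50   TCP [22.4 94.5] th 36
ty -0.09 tz -0.11 drx -0.50   TCP [18.9 95.5] th 39
ty -0.09 tz -0.11 drx -0.50   TCP [15.4 96.3] th 42
ty -0.09 tz -0.11 drx -0.50   TCP [11.9 96.9] th 45
ty -0.09 tz -0.11 drx -0.50   TCP [ 8.3 97.3] th 48
ty -0.09 tz -0.11 drx -0.50   TCP [ 4.7 97.5] th 51
ty -0.09 tz -0.11 drx -0.50   TCP [ 1.2 97.6] th 54
ty -0.09 tz -0.11 drx -0.50   TCP [-2.4 97.5] th 57
ty -0.09 tz -0.11 drx -0.50   TCP [-6.  97.1] th 60
ty -0.09 tz -0.11 drx -0.50   TCP [-9.6 96.6] th 63
ty -0.09 tz -0.11 drx -0.50   TCP [-13.1  95.9] th 66
ty -0.09 tz -0.11 drx -0.50   TCP [-16.6  95. ] th 69
ty -0.03 tz -0.04 drx -0.17   TCP [-17.7  94.7] th 70
```

Emit:
arm_command([
  {"translation":[0,-0.1,0.01],"dr":[-0.5,0,0],"jaw":1},
  {"translation":[0,-0.1,0.01],"dr":[-0.5,0,0],"jaw":1},
  {"translation":[0,-0.09,0],"dr":[-0.5,0,0],"jaw":1},
  {"translation":[0,-0.09,0],"dr":[-0.5,0,0],"jaw":1},
  {"translation":[0,0.02,-0.12],"dr":[0,0,0],"jaw":1},
  {"translation":[0,0.02,-0.12],"dr":[0,0,0],"jaw":1},
  {"translation":[0,0.02,-0.12],"dr":[0,0,0],"jaw":1},
  {"translation":[0,0.02,-0.12],"dr":[0,0,0],"jaw":1},
  {"translation":[0,0.02,-0.12],"dr":[0,0,0],"jaw":1},
  {"translation":[0,0.02,-0.12],"dr":[0,0,0],"jaw":1},
  {"translation":[0,0.02,-0.12],"dr":[0,0,0],"jaw":1},
  {"translation":[0,0.02,-0.12],"dr":[0,0,0],"jaw":1},
])

```text
time_s: 10.87
position: [0.5013, 0.2353, 0.0807]
tcp_rot: [[-0.971, 0.232, 0.049], [0.237, 0.95, 0.202], [0.0, 0.208, -0.978]]
force: [-0.1, -0.7, -2.8]
opening: 0.225
```

```bash
cat > look.py <<'E'
from h import *
import sys
k=sys.argv[1]
info()
ims=[]
for n,(a,b,c,e) in (('top',(120,260,80,220)),('scene',(290,450,180,320))):
    im,d=snap(n,n+k); ims.append(cv2.resize(im[c:e,a:b],(400,400),interpolation=cv2.INTER_CUBIC))
    P=tob(pts(n,d)); g=im.astype(int); sat=g.max(2)-g.min(2)
    m=(d>.1)&(P[...,0]>-.14)&(P[...,0]<.12)&(abs(P[...,1])<.06)&(P[...,2]>.025)&(P[...,2]<.16)&(sat<30)&(g.min(2)>100)
    q=P[m]*1e3
    if len(q)>30:
        c0=np.median(q,0); U,S,V=np.linalg.svd(q-c0,full_matrices=False); nn=V[2]*np.sign(V[2][2]); print(n,len(q),'med',np.round(c0,1),'normal',np.round(nn,3),'min',np.round(np.percentile(q,1,axis=0),0),'max',np.round(np.percentile(q,99,axis=0),0))
cv2.imwrite(f'pics/c{k}.png',np.hstack(ims)[:,:,::-1])
E
python3 look.py 5
```

```text
t 10.87 j [  7.4  36.3 104.8  19.2  36.1 -84.2] TCP_B mm [ 48.2 110.8  80.7] theta 11.99 zY -0.0 xB [6.e-04 1.e+00 1.e-04] F [-0.1 -0.7 -2.8] op 0.225
top 1141 med [ 46.  -18.   45.5] normal [-0.206  0.001  0.978] min [  4. -48.  29.] max [90. 36. 57.]
scene 1549 med [49.1 -7.7 46.8] normal [-0.2   -0.003  0.98 ] min [  4. -47.  37.] max [90. 51. 56.]
```

View pics/c5.png

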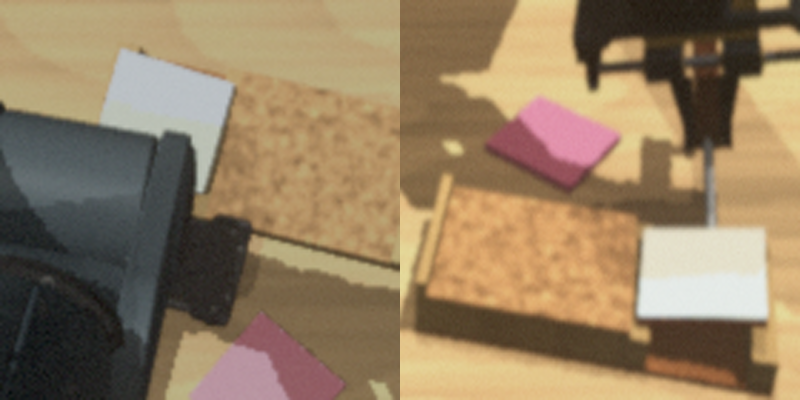

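Tile is tilted about 12°, flush on the blade, with its near edge still at x≈4. Continuing.

Emit:
arm_command([
  {"translation":[0,-0.12,-0.13],"dr":[-0.5,0,0],"jaw":1},
  {"translation":[0,-0.09,-0.11],"dr":[-0.5,0,0],"jaw":1},
  {"translation":[0,-0.09,-0.11],"dr":[-0.5,0,0],"jaw":1},
  {"translation":[0,-0.09,-0.11],"dr":[-0.5,0,0],"jaw":1},
  {"translation":[0,-0.09,-0.11],"dr":[-0.5,0,0],"jaw":1},
  {"translation":[0,-0.09,-0.11],"dr":[-0.5,0,0],"jaw":1},
  {"translation":[0,-0.09,-0.11],"dr":[-0.5,0,0],"jaw":1},
  {"translation":[0,-0.09,-0.11],"dr":[-0.5,0,0],"jaw":1},
])

```text
time_s: 11.63
position: [0.4955, 0.2097, 0.0943]
tcp_rot: [[-0.971, 0.191, 0.141], [0.238, 0.785, 0.572], [-0.001, 0.589, -0.808]]
force: [-0.6, 0.2, -2.2]
opening: 0.23
```

```bash
python3 look.py 6
```

```text
t 11.63 j [  -9.1   38.4  114.6   61.1   42.1 -137.6] TCP_B mm [ 22.  110.3  94.3] theta 36.12 zY -0.0017 xB [ 9.0e-04  1.0e+00 -1.5e-03] F [-0.6  0.2 -2.2] op 0.23
top 1043 med [ 38.7 -18.7  65. ] normal [-0.582 -0.002  0.814] min [ -1. -47.  36.] max [70. 14. 89.]
scene 1212 med [37.3 -6.6 64. ] normal [-0.579  0.001  0.815] min [  2. -47.  39.] max [69. 53. 86.]
```

View pics/c6.png

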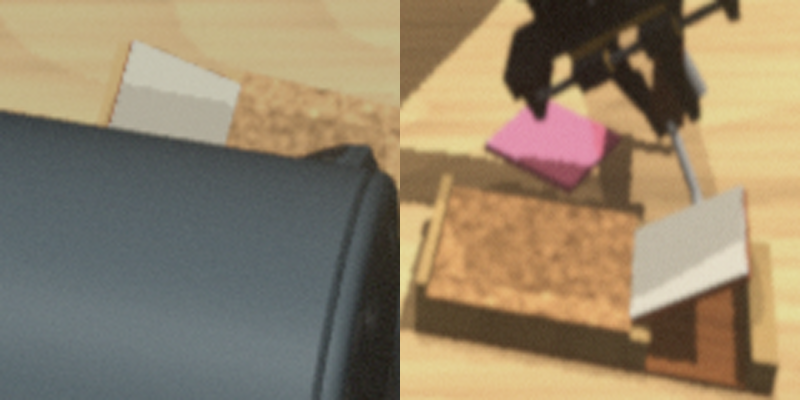

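Tile and blade are flush at 36°, and the wrist has followed cleanly. But joint 6 is at −138° (limit −163.6°), so I fit the kinematics from the recorded states to predict the rest of the roll.

```bash
cat > kin.py <<'E'
import numpy as np
from scipy.optimize import least_squares
from scipy.spatial.transform import Rotation as R
D=[([60.303,30.281,82.158,0,67.691,-10.2264],(.20792,.58861,.22954)),([-28.64,18.02,104.24,0,57.78,-122.61],(.44996,-.11929,.23033)),([19.57,22.43,104.49,-.03,53.15,-56.88],(.40439,.26144,.19373)),([20.3,36.9,109.5,0,33.6,-55.9],(.4071,.2689,.0573)),([14.4,40,98.7,0,41.1,-61.7],(.507,.2448,.0574)),([7.4,36.3,104.8,19.2,36.1,-84.2],(.5013,.2353,.0807)),([-9.1,38.4,114.6,61.1,42.1,-137.6],(.4955,.2097,.0943))]
e=lambda s,a: R.from_euler(s,a,degrees=True)
def fk(j,p):
    L1,L2,h,d,o1,o4,a=p
    A=e('z',j[0]); B=A*e('y',j[1]); C=A*e('y',j[1]+j[2]); W=C*e('z',j[3]); E_=W*e('y',j[4]); F=E_*e('z',j[5]+90)
    x=np.array([0,0,h])+A.apply([a,o1,0])+B.apply([0,0,L1])+C.apply([0,0,L2])+W.apply([0,o4,0])+F.apply([0,0,d])
    return x,F
f=lambda p: np.concatenate([fk(j,p)[0]-x for j,x in D]+[np.array(p)*1e-5])
s=least_squares(f,[.5,.4,.2,.25,.11,0,0]); K=s.x
if __name__=='__main__':
    print(np.round(K,4)); print([np.round((fk(j,K)[0]-x)*1e3,1).tolist() for j,x in D])
    j=D[-1][0]; print(np.round(fk(j,K)[1].as_matrix(),3))
    from plan import *
    def ik(pos,M,j0):
        g=lambda j:np.concatenate([(fk(j,K)[0]-pos)*10,(fk(j,K)[1].inv()*R.from_matrix(M)).as_rotvec()*2])
        return least_squares(g,j0)
    def Mt(th):
        t=np.radians(th); z=BX*np.sin(t)+np.array([0,0,-np.cos(t)]); return np.stack([BY,np.cross(z,BY),z],1)
    for s_ in (55,):
      j0=j
      for t in range(36,101,4):
        C=(2+s_*np.cos(np.radians(t)),29+s_*np.sin(np.radians(t))); q=tcp(C,t)
        r=ik(BO+RB@np.array([q[0],110,q[1]])/1e3,Mt(t),j0); j0=r.x; print(t,np.round(r.x,1),r.cost)
E
python3 kin.py
```

```text
[ 0.4556  0.3735  0.2983  0.3014  0.1157 -0.0056  0.0049]
[[-16.6, -31.0, 18.2], [7.8, -5.3, 0.5], [8.2, 1.9, -0.1], [9.7, 2.7, -7.2], [-6.2, -2.6, 7.9], [2.7, 0.4, -1.9], [12.1, 2.6, -17.5]]
[[-0.971  0.192  0.14 ]
 [ 0.238  0.785  0.572]
 [-0.     0.589 -0.808]]
36 [  -9.6   35.4  116.3   59.5   42.9 -136.1] 6.47516236530238e-23
40 [ -12.4   36.5  117.6   63.4   46.  -142.5] 3.608917921067971e-18
44 [ -15.1   37.9  118.5   66.4   49.3 -148.1] 9.347467660324443e-19
48 [ -17.7   39.6  119.3   68.6   52.7 -153.2] 2.1222931008261612e-19
52 [ -20.2   41.6  119.7   70.2   56.3 -157.6] 5.164136153540585e-20
56 [ -22.5   43.9  120.    71.3   59.9 -161.5] 1.606165506805077e-20
60 [ -24.7   46.5  119.9   71.9   63.4 -165. ] 6.5993273588981935e-21
64 [ -26.7   49.2  119.6   72.1   67.  -168.1] 2.9311972209495037e-21
68 [ -28.4   52.1  119.    72.    70.5 -170.9] 1.2004681149733064e-21
72 [ -30.    55.1  118.2   71.8   74.  -173.3] 4.213866924786029e-22
76 [ -31.3   58.3  117.1   71.3   77.4 -175.5] 1.4085912091314135e-22
80 [ -32.5   61.5  115.8   70.8   80.9 -177.4] 5.745456379100637e-23
84 [ -33.4   64.7  114.3   70.2   84.3 -179. ] 4.736628607130521e-23
88 [ -34.1   67.9  112.5   69.6   87.8 -180.5] 5.071841369841019e-23
92 [ -34.6   71.2  110.6   69.1   91.4 -181.7] 5.396752496092894e-23
96 [ -34.8   74.4  108.5   68.6   94.9 -182.8] 5.301536740677764e-23
100 [ -34.9   77.6  106.3   68.2   98.6 -183.7] 4.901590664995183e-23
```

```bash
cat > kin2.py <<'E'
import numpy as np, kin
from kin import D,e,R,least_squares
def fk(j,p):
    L1,L2,h,d,o1,o4,a,b=p
    A=e('z',j[0]); B=A*e('y',j[1]); C=A*e('y',j[1]+j[2]); W=C*e('z',j[3]); E_=W*e('y',j[4]); F=E_*e('z',j[5]+90)
    x=np.array([0,0,h])+A.apply([a,o1,0])+B.apply([0,0,L1])+C.apply([b,0,L2])+W.apply([0,o4,0])+F.apply([0,0,d])
    return x,F
f=lambda p: np.concatenate([fk(j,p)[0]-x for j,x in D]+[np.array(p)*1e-5])
best=min((least_squares(f,[l1,l2,.2,.25,.11,0,0,b]) for l1 in(.3,.5,.7) for l2 in(.3,.5,.7) for b in(-.1,.1)),key=lambda s:s.cost); K=best.x
print(np.round(K,4)); print([np.round((fk(j,K)[0]-x)*1e3,1).tolist() for j,x in D])
E
python3 kin2.py
python3 - <<'E'
from kin2 import *
from plan import *
def ik(pos,M,j0):
    g=lambda j:np.concatenate([(fk(j,K)[0]-pos)*10,(fk(j,K)[1].inv()*R.from_matrix(M)).as_rotvec()*2])
    return least_squares(g,j0)
def Mt(th,yaw=0):
    t=np.radians(th); z=BX*np.sin(t)+np.array([0,0,-np.cos(t)]); return R.from_euler('z',yaw,degrees=True).as_matrix()@np.stack([BY,np.cross(z,BY),z],1)
for yaw in (0,-8,8):
  j0=np.array(D[-1][0])
  print('yaw',yaw)
  for t in (36,42,48,52):
    C=(2+55*np.cos(np.radians(t)),29+55*np.sin(np.radians(t))); q=tcp(C,t)
    r=ik(BO+RB@np.array([q[0],110,q[1]])/1e3,Mt(t,yaw),j0); j0=r.x; print(t,np.round(r.x,1),round(r.cost,6))
  for ph in (60,70,80,90,100,110):
    a=np.radians(ph); u=np.radians(52); E=np.array([2+33*np.cos(a),29+33*np.sin(a)]); C=E+22*np.array([np.cos(u),np.sin(u)]); q=tcp(C,52)
    r=ik(BO+RB@np.array([q[0],110,q[1]])/1e3,Mt(52,yaw),j0); j0=r.x; print('push',ph,np.round(E),np.round(q),np.round(r.x,1),round(r.cost,6))
E
```

```text
[ 5.883e-01  3.917e-01  2.743e-01  2.978e-01  1.105e-01  5.000e-04
 -1.000e-04  1.142e-01]
[[0.0, 0.1, -0.1], [-0.0, 0.1, -0.0], [0.0, -0.0, -0.0], [-0.3, -0.1, 0.2], [-0.1, -0.0, 0.1], [0.2, -0.1, -0.0], [0.1, 0.1, -0.3]]
[ 5.883e-01  3.917e-01  2.743e-01  2.978e-01  1.105e-01  5.000e-04
 -1.000e-04  1.142e-01]
[[0.0, 0.1, -0.1], [-0.0, 0.1, -0.0], [0.0, -0.0, -0.0], [-0.3, -0.1, 0.2], [-0.1, -0.0, 0.1], [0.2, -0.1, -0.0], [0.1, 0.1, -0.3]]
yaw 0
36 [  -9.    38.3  114.5   60.8   42.1 -137.3] 0.0
42 [ -13.1   40.4  116.1   66.6   46.8 -146.9] 0.0
48 [ -17.    43.1  117.3   70.4   52.  -154.8] 0.0
52 [ -19.4   45.2  117.8   72.    55.5 -159.4] 0.0
push 60 [19. 58.] [ -0. 100.] [ -19.9   44.9  117.9   71.4   55.8 -159.1] 0.0
push 70 [13. 60.] [ -5. 103.] [ -20.6   44.5  118.    70.6   56.  -158.9] 0.0
push 80 [ 8. 61.] [-11. 104.] [ -21.4   44.3  118.1   69.9   56.3 -158.9] 0.0
push 90 [ 2. 62.] [-17. 105.] [ -22.2   44.3  118.2   69.2   56.5 -159. ] 0.0
push 100 [-4. 61.] [-22. 104.] [ -22.9   44.3  118.3   68.6   56.7 -159.3] 0.0
push 110 [-9. 60.] [-28. 103.] [ -23.7   44.5  118.3 
[... 686 characters left out ...]
2   53.5 -164.7] 0.0
yaw 8
36 [  -9.1   39.   111.1   53.5   46.9 -136.9] 0.0
42 [ -12.9   41.   112.1   58.3   51.3 -144.9] 0.0
48 [ -16.5   43.5  112.8   61.5   56.2 -151.7] 0.0
52 [ -18.7   45.4  113.1   63.    59.5 -155.5] 0.0
push 60 [19. 58.] [ -0. 100.] [ -19.2   45.1  113.1   62.5   59.8 -155.4] 0.0
push 70 [13. 60.] [ -5. 103.] [ -19.9   44.8  113.2   61.8   60.1 -155.3] 0.0
push 80 [ 8. 61.] [-11. 104.] [ -20.6   44.6  113.3   61.2   60.3 -155.3] 0.0
push 90 [ 2. 62.] [-17. 105.] [ -21.3   44.5  113.4   60.6   60.6 -155.5] 0.0
push 100 [-4. 61.] [-22. 104.] [ -22.    44.6  113.5   60.1   60.7 -155.8] 0.0
push 110 [-9. 60.] [-28. 103.] [ -22.7   44.8  113.6   59.7   60.8 -156.2] 0.0
```

The fit is now sub-millimetre: j6 allows about 51° of roll. So I roll to 50°, then push the tile past vertical with the blade's lower edge at constant roll.

```bash
python3 - <<'E'
from plan import *
w=[((2+55*np.cos(np.radians(t)),29+55*np.sin(np.radians(t))),t) for t in (39,42,45,48,50)]
rows(w,(22,94.3),36.1)
u=np.radians(50);w=[]
for ph in range(54,115,5):
    a=np.radians(ph); E=np.array([3+33*np.cos(a),29+33*np.sin(a)]); w.append((E+22*np.array([np.cos(u),np.sin(u)]),50))
rows(w,tcp((2+55*np.cos(u),29+55*np.sin(u)),50),50)
E
```

```text
ty -0.07 tz -0.11 drx -0.48   TCP [18.9 95.5] th 39
ty -0.09 tz -0.11 drx -0.50   TCP [15.4 96.3] th 42
ty -0.09 tz -0.11 drx -0.50   TCP [11.9 96.9] th 45
ty -0.09 tz -0.11 drx -0.50   TCP [ 8.3 97.3] th 48
ty -0.06 tz -0.08 drx -0.33   TCP [ 5.9 97.5] th 50
ty 0.02 tz -0.06 drx 0.00   TCP [ 5.1 98.9] th 50
ty -0.01 tz -0.11 drx 0.00   TCP [  2.7 100.5] th 50
ty -0.02 tz -0.11 drx 0.00   TCP [  0.2 101.9] th 50
ty -0.03 tz -0.11 drx 0.00   TCP [ -2.4 103. ] th 50
ty -0.04 tz -0.11 drx 0.00   TCP [ -5.2 103.9] th 50
ty -0.05 tz -0.10 drx 0.00   TCP [ -8.  104.6] th 50
ty -0.06 tz -0.10 drx 0.00   TCP [-10.8 105. ] th 50
ty -0.07 tz -0.09 drx 0.00   TCP [-13.7 105.2] th 50
ty -0.08 tz -0.09 drx 0.00   TCP [-16.6 105.1] th 50
ty -0.08 tz -0.08 drx 0.00   TCP [-19.4 104.8] th 50
ty -0.09 tz -0.07 drx 0.00   TCP [-22.2 104.2] th 50
ty -0.10 tz -0.06 drx 0.00   TCP [-25.  103.4] th 50
ty -0.10 tz -0.05 drx 0.00   TCP [-27.7 102.4] th 50
```

Emit:
arm_command([
  {"translation":[0,-0.1,-0.11],"dr":[-0.48,0,0],"jaw":1},
  {"translation":[0,-0.09,-0.11],"dr":[-0.5,0,0],"jaw":1},
  {"translation":[0,-0.09,-0.11],"dr":[-0.5,0,0],"jaw":1},
  {"translation":[0,-0.09,-0.11],"dr":[-0.5,0,0],"jaw":1},
  {"translation":[0,-0.06,-0.08],"dr":[-0.33,0,0],"jaw":1},
])

```text
time_s: 12.15
position: [0.4918, 0.1936, 0.0964]
tcp_rot: [[-0.971, 0.153, 0.182], [0.237, 0.626, 0.743], [-0.001, 0.764, -0.645]]
force: [0.9, 0.9, -2.1]
opening: 0.228
```

```bash
python3 look.py 7
```

```text
t 12.15 j [ -18.2   44.2  117.5   71.2   53.6 -157.2] TCP_B mm [  5.4 110.2  96.4] theta 49.86 zY -0.0007 xB [ 5.e-04  1.e+00 -5.e-04] F [ 0.9  0.9 -2.1] op 0.228
scene 990 med [27.6 -5.9 71.1] normal [-0.757  0.     0.654] min [  0. -46.  39.] max [ 55.  54. 103.]
```

View pics/c7.png

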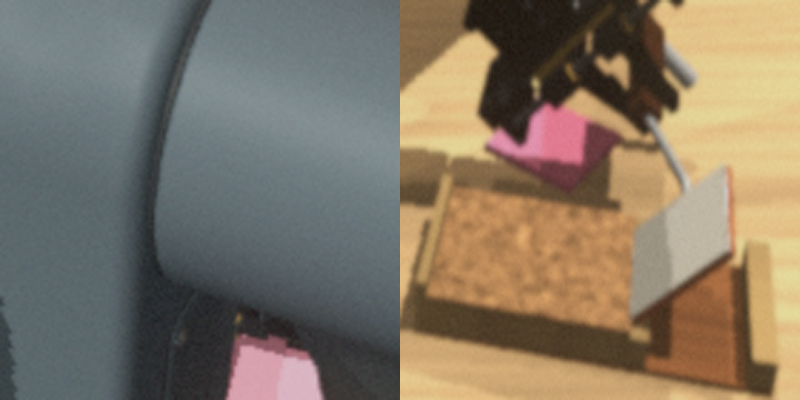

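Tile at 49°, flush, near edge at x≈0–4 against the step. Pushing it over.

Emit:
arm_command([
  {"translation":[0,0.01,-0.08],"dr":[0,0,0],"jaw":1},
  {"translation":[0,-0.01,-0.11],"dr":[0,0,0],"jaw":1},
  {"translation":[0,-0.02,-0.11],"dr":[0,0,0],"jaw":1},
  {"translation":[0,-0.03,-0.11],"dr":[0,0,0],"jaw":1},
  {"translation":[0,-0.04,-0.11],"dr":[0,0,0],"jaw":1},
  {"translation":[0,-0.05,-0.1],"dr":[0,0,0],"jaw":1},
])

```text
time_s: 12.75
position: [0.4881, 0.18, 0.1044]
tcp_rot: [[-0.971, 0.153, 0.182], [0.238, 0.627, 0.742], [-0.001, 0.764, -0.645]]
force: [0.2, -0.1, -2.6]
opening: 0.227
```

```bash
python3 look.py 8
```

```text
t 12.75 j [ -20.1   43.1  117.9   69.1   54.4 -156.6] TCP_B mm [ -8.6 110.5 104.4] theta 49.83 zY -0.0013 xB [ 9.e-04  1.e+00 -9.e-04] F [ 0.2 -0.1 -2.6] op 0.227
scene 942 med [ 9.2 -8.4 74.8] normal [-0.755  0.004  0.655] min [-19. -46.  43.] max [ 37.  53. 107.]
```

View pics/c8.png

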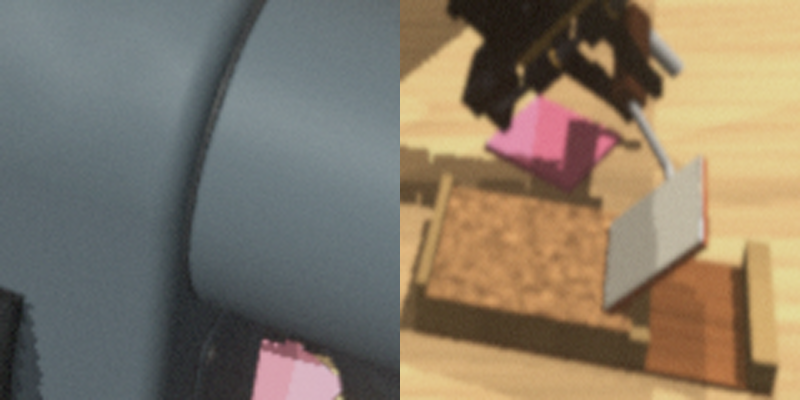

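The tile stayed flush at 49° and was carried over the step. Its lower edge now rests on the cork at x≈−14, z≈36. The low contact point makes it slide rather than tip, so I'll slide the blade up the clay face and push near the tile's top. Checking reach first.

```bash
cat > push.py <<'E'
from kin2 import *
from plan import *
def ik(pos,M,j0):
    g=lambda j:np.concatenate([(fk(j,K)[0]-pos)*10,(fk(j,K)[1].inv()*R.from_matrix(M)).as_rotvec()*2])
    return least_squares(g,j0)
def Mt(th,yaw=0):
    t=np.radians(th); z=BX*np.sin(t)+np.array([0,0,-np.cos(t)]); return R.from_euler('z',yaw,degrees=True).as_matrix()@np.stack([BY,np.cross(z,BY),z],1)
def Cof(E,th): u=np.radians(th); return np.array(E)+22*np.array([np.cos(u),np.sin(u)])
def show(w):
    j0=read_state()['joint_positions']
    for C,t in w:
        q=tcp(C,t); r=ik(BO+RB@np.array([q[0],110,q[1]])/1e3,Mt(t),j0); j0=r.x; print(np.round(q),np.round(r.x,1),round(r.cost,6))
E
python3 - <<'E'
from push import *
P0=np.array([-14.2,35.6]); th=49.8
pt=lambda r,ph: P0+r*np.array([np.cos(np.radians(ph)),np.sin(np.radians(ph))])
w1=[(Cof(pt(34+s,49),th),th) for s in (5,10,15,20,25,30,34,38)]
w2=[(Cof(pt(72+6*i/16,49+3.2*i),th),th) for i in range(1,17)]
rows(w1,(-8.6,104.4),th); print(); rows(w2,tcp(*w1[-1]),th)
show((w1+w2)[::4])
E
```

```text
[ 5.883e-01  3.917e-01  2.743e-01  2.978e-01  1.105e-01  5.000e-04
 -1.000e-04  1.142e-01]
[[0.0, 0.1, -0.1], [-0.0, 0.1, -0.0], [0.0, -0.0, -0.0], [-0.3, -0.1, 0.2], [-0.1, -0.0, 0.1], [0.2, -0.1, -0.0], [0.1, 0.1, -0.3]]
ty 0.19 tz -0.01 drx -0.00   TCP [ -5.7 108.3] th 49.8
ty 0.20 tz 0.00 drx -0.00   TCP [ -2.4 112.1] th 49.8
ty 0.20 tz 0.00 drx -0.00   TCP [  0.8 115.8] th 49.8
ty 0.20 tz 0.00 drx -0.00   TCP [  4.1 119.6] th 49.8
ty 0.20 tz 0.00 drx -0.00   TCP [  7.4 123.4] th 49.8
ty 0.20 tz 0.00 drx -0.00   TCP [ 10.7 127.2] th 49.8
ty 0.16 tz 0.00 drx -0.00   TCP [ 13.3 130.2] th 49.8
ty 0.16 tz 0.00 drx -0.00   TCP [ 15.9 133.2] th 49.8

ty 0.01 tz -0.16 drx -0.00   TCP [ 13.  136.1] th 49.8
ty 0.00 tz -0.16 drx -0.00   TCP [ 10.  138.8] th 49.8
ty -0.01 tz -0.16 drx -0.00   TCP [  6.8 141.3] th 49.8
ty -0.01 tz -0.16 drx -0.00   TCP [  3.4 143.6] th 49.8
ty -0.02 tz -0.16 drx -0.00   TCP [-1.000e-01  1.458e+02] th 49.8
ty -0.03 tz -0.16 drx -0.00   TCP [ -3.7 147.8] th 49.8
ty -0.04 tz -0.16 drx -0.00   TCP [ -7.5 149.6] th 49.8
ty -0.05 tz -0.16 drx -0.00   TCP [-11.4 151.2] th 49.8
ty -0.06 tz -0.16 drx -0.00   TCP [-15.4 152.5] th 49.8
ty -0.07 tz -0.15 drx -0.00   TCP [-19.5 153.7] th 49.8
ty -0.08 tz -0.15 drx -0.00   TCP [-23.6 154.6] th 49.8
ty -0.09 tz -0.15 drx -0.00   TCP [-27.8 155.3] th 49.8
ty -0.10 tz -0.14 drx -0.00   TCP [-32.1 155.7] th 49.8
ty -0.10 tz -0.14 drx -0.00   TCP [-36.4 155.9] th 49.8
ty -0.11 tz -0.13 drx -0.00   TCP [-40.8 155.9] th 49.8
ty -0.12 tz -0.13 drx -0.00   TCP [-45.1 155.6] th 49.8
[ -6. 108.] [ -19.7   42.6  117.7   68.9   54.5 -155.7] 0.0
[  7. 123.] [ -17.9   40.6  117.3   68.8   54.8 -152.6] 0.0
[ 13. 136.] [ -17.2   38.9  116.9   68.1   55.3 -150.1] 0.0
[ -0. 146.] [ -18.9   37.6  117.1   65.9   56.4 -149.2] 0.0
[-15. 153.] [ -21.    36.6  117.2   63.9   57.5 -148.8] 0.0
[-32. 156.] [ -23.3   36.2  117.4   62.    58.6 -149. ] 0.0
```

Emit:
arm_command([
  {"translation":[0,0.19,0],"dr":[0,0,0],"jaw":1},
  {"translation":[0,0.2,0],"dr":[0,0,0],"jaw":1},
  {"translation":[0,0.2,0],"dr":[0,0,0],"jaw":1},
  {"translation":[0,0.2,0],"dr":[0,0,0],"jaw":1},
])

```text
time_s: 13.18
position: [0.491, 0.1931, 0.1196]
tcp_rot: [[-0.971, 0.153, 0.182], [0.238, 0.626, 0.743], [0.0, 0.765, -0.645]]
force: [-0.2, -0.1, -2.0]
opening: 0.227
```

```bash
python3 look.py 9
```

```text
t 13.18 j [ -18.3   41.1  117.5   69.    54.7 -153.4] TCP_B mm [  4.8 110.8 119.6] theta 49.87 zY -0.0007 xB [9.e-04 1.e+00 0.e+00] F [-0.2 -0.1 -2. ] op 0.227
scene 1097 med [13.4 -4.4 79.8] normal [-0.728  0.016  0.685] min [-19. -46.  43.] max [ 50.  52. 109.]
```

View pics/c9.png

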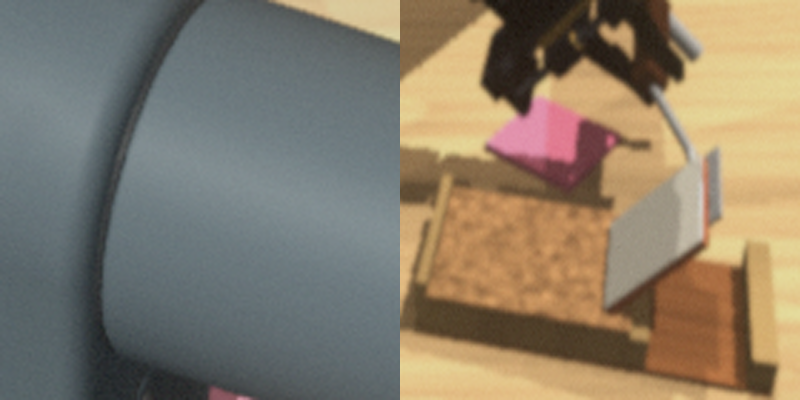

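The tile stayed put while the blade slid up (blade edge visible behind the tile top at crop (712,190)). Continuing the slide, then pushing.

Emit:
arm_command([
  {"translation":[0,0.2,0],"dr":[0,0,0],"jaw":1},
  {"translation":[0,0.2,0],"dr":[0,0,0],"jaw":1},
  {"translation":[0,0.2,0],"dr":[0,0,0],"jaw":1},
  {"translation":[0,0.05,-0.1],"dr":[0,0,0],"jaw":1},
  {"translation":[0,0.03,-0.16],"dr":[0,0,0],"jaw":1},
  {"translation":[0,0.01,-0.16],"dr":[0,0,0],"jaw":1},
])

```text
time_s: 13.78
position: [0.4915, 0.1955, 0.1394]
tcp_rot: [[-0.971, 0.153, 0.182], [0.237, 0.626, 0.743], [-0.0, 0.764, -0.645]]
force: [0.6, 0.8, -1.3]
opening: 0.231
```

```bash
python3 look.py 10
```

```text
t 13.78 j [ -18.    38.4  117.1   67.3   55.7 -150. ] TCP_B mm [  7.2 110.8 139.4] theta 49.85 zY -0.0005 xB [ 6.e-04  1.e+00 -1.e-04] F [ 0.6  0.8 -1.3] op 0.231
scene 1063 med [12.  -1.  93.5] normal [-0.777  0.041  0.628] min [-19. -44.  43.] max [ 52.  52. 128.]
```

View pics/c10.png

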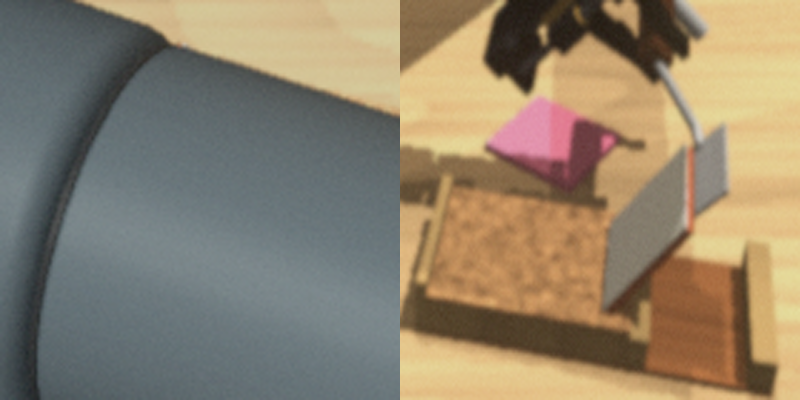

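It is now pivoting: the lower edge is fixed at x≈−19 and the tile is at about 57°. Continuing the arc.

Emit:
arm_command([
  {"translation":[0,-0.01,-0.16],"dr":[0,0,0],"jaw":1},
  {"translation":[0,-0.02,-0.16],"dr":[0,0,0],"jaw":1},
  {"translation":[0,-0.03,-0.16],"dr":[0,0,0],"jaw":1},
  {"translation":[0,-0.04,-0.16],"dr":[0,0,0],"jaw":1},
  {"translation":[0,-0.05,-0.16],"dr":[0,0,0],"jaw":1},
  {"translation":[0,-0.06,-0.16],"dr":[0,0,0],"jaw":1},
])

```text
time_s: 14.38
position: [0.4865, 0.1739, 0.1507]
tcp_rot: [[-0.971, 0.153, 0.182], [0.238, 0.626, 0.742], [-0.0, 0.764, -0.645]]
force: [-0.3, 0.5, -0.9]
opening: 0.228
```

```bash
python3 look.py 11
```

```text
t 14.38 j [ -21.    36.8  117.3   64.2   57.4 -149.2] TCP_B mm [-14.9 110.6 150.7] theta 49.86 zY -0.0011 xB [ 1.4e-03  1.0e+00 -1.0e-04] F [-0.3  0.5 -0.9] op 0.228
scene 381 med [ 17.5   9.8 127.5] normal [-0.598  0.002  0.801] min [ -5. -39. 114.] max [ 30.  57. 141.]
```

View pics/c11.png

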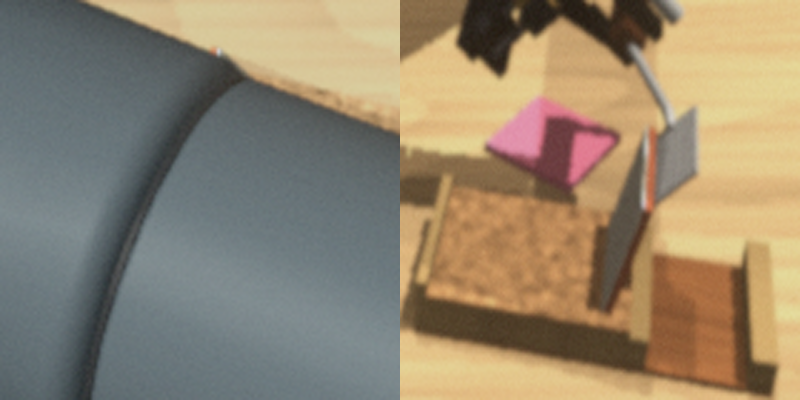

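Tile is near 78°, with its lower edge holding. Pushing on past vertical.

Emit:
arm_command([
  {"translation":[0,-0.08,-0.15],"dr":[0,0,0],"jaw":1},
  {"translation":[0,-0.09,-0.15],"dr":[0,0,0],"jaw":1},
  {"translation":[0,-0.1,-0.14],"dr":[0,0,0],"jaw":1},
  {"translation":[0,-0.1,-0.14],"dr":[0,0,0],"jaw":1},
  {"translation":[0,-0.11,-0.13],"dr":[0,0,0],"jaw":1},
  {"translation":[0,-0.12,-0.13],"dr":[0,0,0],"jaw":1},
  {"translation":[0,-0.12,-0.12],"dr":[0,0,0],"jaw":1},
])

```text
time_s: 15.07
position: [0.4794, 0.1448, 0.1522]
tcp_rot: [[-0.971, 0.154, 0.182], [0.238, 0.626, 0.742], [-0.0, 0.764, -0.645]]
force: [-0.2, 0.3, -1.4]
opening: 0.228
```

```bash
python3 look.py 12
```

```text
t 15.07 j [ -25.    36.6  117.7   61.1   58.9 -150.2] TCP_B mm [-44.9 110.6 152.2] theta 49.86 zY -0.0011 xB [ 0.0014  1.     -0.    ] F [-0.2  0.3 -1.4] op 0.228
scene 346 med [-13.2  14.7 128.6] normal [-0.761 -0.037  0.648] min [-27. -22. 111.] max [ -0.  58. 142.]
```

View pics/c12.png

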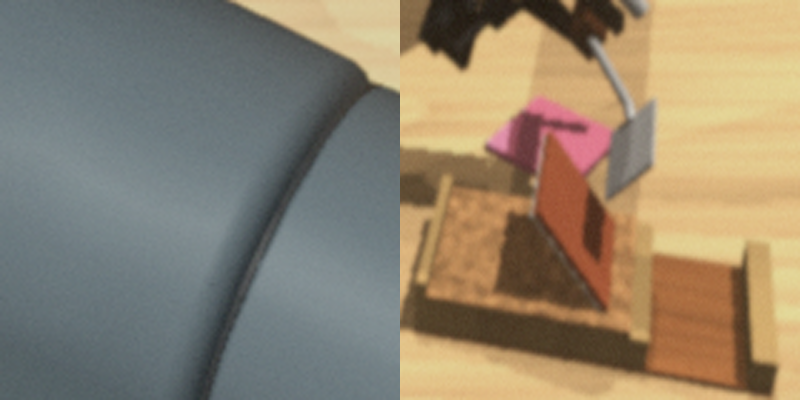

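The tile has gone over, clay face showing at crop (580,220), and is falling onto the cork. I retreat up and away, then look.

Emit:
arm_command([
  {"translation":[0,0.3,0],"dr":[0,0,0],"jaw":1},
  {"translation":[0,0.6,0],"dr":[0,0,0],"jaw":1},
  {"translation":[0,0.6,0],"dr":[0,0,0],"jaw":1},
  {"translation":[0,0.6,0],"dr":[0,0,0],"jaw":1},
  {"translation":[0,0.3,0],"dr":[0,0,0],"jaw":1},
  {"translation":[0,0,0],"dr":[0,0,0],"jaw":1},
])

```text
time_s: 15.67
position: [0.4885, 0.1842, 0.1994]
tcp_rot: [[-0.972, 0.15, 0.182], [0.236, 0.627, 0.743], [-0.002, 0.765, -0.644]]
force: [-0.5, -0.3, -1.8]
opening: 0.226
```

```bash
python3 look.py 13; python3 - <<'E'
from h import *
z=np.load('pics/scene13.npz'); im,d=z['im'],z['d']; P=tob(pts('scene',d))*1e3; g=im.astype(int)
m=(d>.1)&(P[...,0]>-150)&(P[...,0]<0)&(abs(P[...,1])<60)&(P[...,2]>38)&(P[...,2]<60)&(g[...,0]-g[...,2]>50)
n,l,s,_=cv2.connectedComponentsWithStats(m.astype(np.uint8)); m=l==1+np.argmax(s[1:,4])
q=P[m]; r=cv2.minAreaRect(q[:,:2].astype(np.float32)); print(r,np.median(q,0),len(q))
E
```

```text
t 15.67 j [ -19.6   30.6  115.7   61.    60.5 -140.8] TCP_B mm [ -4.4 111.1 199.4] theta 49.89 zY -0.0006 xB [-0.0012  1.     -0.0023] F [-0.5 -0.3 -1.8] op 0.226
top 75 med [ 14.   11.2 157.9] normal [-0.83  -0.015  0.557] min [ 12. -22. 153.] max [ 18.  44. 160.]
scene 40 med [ 14.3  10.9 158.7] normal [-0.802  0.001  0.597] min [ 13. -20. 157.] max [ 15.  44. 160.]
((-76.0092544555664, -3.5145263671875), (94.30094909667969, 90.27216339111328), 89.59249114990234) [-75.13640875  -7.38136401  42.30165508] 1496
```

View pics/c13.png

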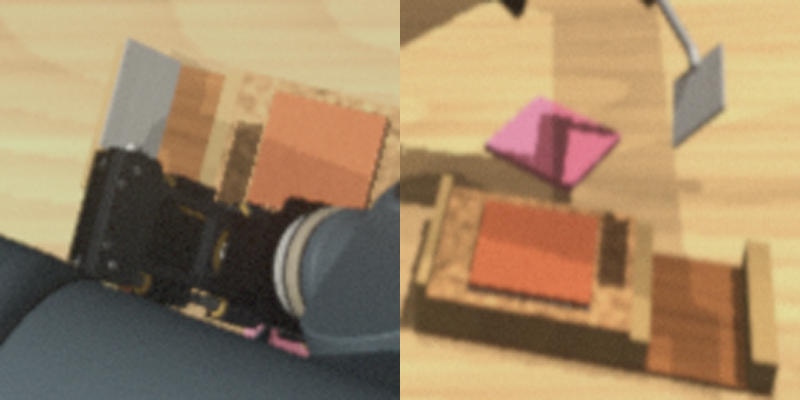

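Tile lies flat on the cork, clay face up, centre near (−75, −5) mm on the board with its top at z≈42 mm. Now I raise, roll level and carry the turner back to its original free spot.

Emit:
arm_command([
  {"translation":[0,0.38,-0.32],"dr":[0,0,0],"jaw":1},
  {"translation":[0,0.38,-0.32],"dr":[0,0,0],"jaw":1},
  {"translation":[0,0.38,-0.32],"dr":[0.4,0,0],"jaw":1},
  {"translation":[0,0,0],"dr":[0.8,0,0],"jaw":1},
  {"translation":[0,0,0],"dr":[0.9,0,0],"jaw":1},
  {"translation":[0,0,0],"dr":[0.9,0,0],"jaw":1},
  {"translation":[0,0,0],"dr":[0.9,0,0],"jaw":1},
  {"translation":[0,0,0],"dr":[0.9,0,0],"jaw":1},
  {"translation":[0,0,0],"dr":[0.9,0,0],"jaw":1},
  {"translation":[0,0,0],"dr":[0.9,0,0],"jaw":1},
  {"translation":[0,0,0],"dr":[0.9,0,0],"jaw":1},
  {"translation":[0,0,0],"dr":[0.8,0,0],"jaw":1},
])

```text
time_s: 16.77
position: [0.4882, 0.1826, 0.2349]
tcp_rot: [[-0.971, 0.239, -0.002], [0.239, 0.971, -0.004], [0.001, -0.004, -1.0]]
force: [0.4, 0.2, -2.4]
opening: 0.225
```

Emit:
arm_command([
  {"translation":[0,0,0],"dr":[0,0,0],"jaw":1},
  {"translation":[0,0,0],"dr":[0,0,0],"jaw":1},
  {"translation":[0,0,0],"dr":[0,0,0],"jaw":1},
])

```text
time_s: 17.02
position: [0.4877, 0.1824, 0.2343]
tcp_rot: [[-0.971, 0.238, -0.003], [0.238, 0.971, 0.002], [0.003, 0.002, -1.0]]
force: [0.1, -0.4, -1.4]
opening: 0.229
```

```bash
python3 - <<'E'
from h import *
info(); s=read_state(); print(s['position'],np.round(s['tcp_rot'],4)); D=np.array([.4637,-.164,s['position'][2]])-s['position']; print('units',s['tcp_rot'].T@D/25e-3)
E
```

```text
t 17.02 j [  8.1  22.   96.6   0.2  61.5 -68.2] TCP_B mm [ -6.4 111.5 234.3] theta 0.09 zY 0.0032 xB [0.0016 1.     0.0032] F [ 0.1 -0.4 -1.4] op 0.229
[0.48765288 0.18242626 0.23429116] [[-0.9712  0.2384 -0.0027]
 [ 0.2384  0.9712  0.0023]
 [ 0.0032  0.0015 -1.    ]]
units [ -2.37264913 -13.6859616   -0.02865116]
```

Emit:
arm_command([
  {"translation":[-0.05,-0.3,0],"dr":[0,0,0],"jaw":1},
  {"translation":[-0.1,-0.6,0],"dr":[0,0,0],"jaw":1},
  {"translation":[-0.16,-0.9,0],"dr":[0,0,0],"jaw":1},
  {"translation":[-0.16,-0.9,0],"dr":[0,0,0],"jaw":1},
  {"translation":[-0.16,-0.9,0],"dr":[0,0,0],"jaw":1},
  {"translation":[-0.16,-0.9,0],"dr":[0,0,0],"jaw":1},
  {"translation":[-0.16,-0.9,0],"dr":[0,0,0],"jaw":1},
  {"translation":[-0.16,-0.9,0],"dr":[0,0,0],"jaw":1},
  {"translation":[-0.16,-0.9,0],"dr":[0,0,0],"jaw":1},
  {"translation":[-0.16,-0.9,0],"dr":[0,0,0],"jaw":1},
  {"translation":[-0.16,-0.9,0],"dr":[0,0,0],"jaw":1},
  {"translation":[-0.16,-0.9,0],"dr":[0,0,0],"jaw":1},
])

```text
time_s: 18.02
position: [0.4709, -0.0702, 0.235]
tcp_rot: [[-0.971, 0.24, -0.0], [0.24, 0.971, 0.002], [0.001, 0.002, -1.0]]
force: [0.5, -0.2, -0.7]
opening: 0.226
```

Emit:
arm_command([
  {"translation":[-0.16,-0.9,0],"dr":[0,0,0],"jaw":1},
  {"translation":[-0.16,-0.9,0],"dr":[0,0,0],"jaw":1},
  {"translation":[-0.16,-0.9,0],"dr":[0,0,0],"jaw":1},
  {"translation":[-0.14,-0.8,0],"dr":[0,0,0],"jaw":1},
  {"translation":[-0.08,-0.3,0],"dr":[0,0,-0.3],"jaw":1},
  {"translation":[0,0,0],"dr":[0,0,-0.6],"jaw":1},
  {"translation":[0,0,0],"dr":[0,0,-0.7],"jaw":1},
  {"translation":[0,0,0],"dr":[0,0,-0.7],"jaw":1},
  {"translation":[0,0,0],"dr":[0,0,-0.6],"jaw":1},
  {"translation":[0,0,0],"dr":[0,0,0],"jaw":1},
  {"translation":[0,0,0],"dr":[0,0,0],"jaw":1},
])

```text
time_s: 18.93
position: [0.4656, -0.1651, 0.2349]
tcp_rot: [[-0.998, -0.06, -0.0], [-0.06, 0.998, 0.002], [-0.0, 0.002, -1.0]]
force: [0.3, -0.2, -1.4]
opening: 0.225
```

```bash
python3 - <<'E'
from h import *
s=read_state(); p=s['position'];R=s['tcp_rot']; print(s['time_s'],p,np.round(R,4),s['opening'])
ims=[]
for cam in ('top','scene'):
    im,d=snap(cam,cam+'14'); ims.append(cv2.resize(im,(400,300))); Q=(pts(cam,d)-p)@R; g=im.astype(int); sat=g.max(2)-g.min(2)
    m=(d>.1)&(Q[...,0]>-.15)&(Q[...,0]<-.05)&(abs(Q[...,1])<.035)&(Q[...,2]>.02)&(Q[...,2]<.07)&(sat<40)
    if m.sum()<40: print(cam,m.sum()); continue
    n,l,st,_=cv2.connectedComponentsWithStats(m.astype(np.uint8)); m=l==1+np.argmax(st[1:,4]); q=Q[m]
    q=q[q[:,0]<-.065]
    co,*_=np.linalg.lstsq(np.c_[q[:,:2],np.ones(len(q))],q[:,2],rcond=None)
    print(cam,len(q),'slopes',np.degrees(np.arctan(co[:2])),np.median(q,0),q.min(0),q.max(0))
cv2.imwrite('pics/c14.png',np.hstack(ims)[:,:,::-1])
E
```

```text
18.9333 [ 0.46561542 -0.16508396  0.23488329] [[-9.982e-01 -5.970e-02 -1.000e-04]
 [-5.970e-02  9.982e-01  1.700e-03]
 [-0.000e+00  1.700e-03 -1.000e+00]] 0.22545935507382406
top 215 slopes [-0.29720819  0.54745935] [-0.12106794  0.01202241  0.04151028] [-0.13578716 -0.01066564  0.03684987] [-0.08487762  0.02084234  0.04661618]
scene 527 slopes [-0.16511295  0.5950433 ] [-0.10135505 -0.00078974  0.04085114] [-0.13604244 -0.02207921  0.03603601] [-0.06523542  0.02183727  0.04426011]
```

View pics/c14.png

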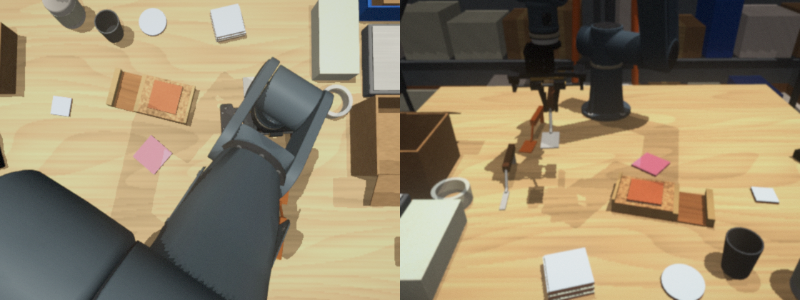

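No slip in the grip; the area is clear apart from the narrow turner, with the same clearance as at pick-up. Lowering to the bench.

Emit:
arm_command([
  {"translation":[0.05,0,0.4],"dr":[0,0,-0.1],"jaw":1},
  {"translation":[0,0,0.8],"dr":[0,0,0],"jaw":1},
  {"translation":[0,0,1],"dr":[0,0,0],"jaw":1},
  {"translation":[0,0,1],"dr":[0,0,0],"jaw":1},
  {"translation":[0,0,1],"dr":[0,0,0],"jaw":1},
  {"translation":[0,0,1],"dr":[0,0,0],"jaw":1},
  {"translation":[0,0,1],"dr":[0,0,0],"jaw":1},
  {"translation":[0,0,0.6],"dr":[0,0,0],"jaw":1},
  {"translation":[0,0,0.4],"dr":[0,0,0],"jaw":1},
  {"translation":[0,0,0.2],"dr":[0,0,0],"jaw":1},
  {"translation":[0,0,0.1],"dr":[0,0,0],"jaw":1},
  {"translation":[0,0,0],"dr":[0,0,0],"jaw":1},
])

```text
time_s: 20.03
position: [0.4657, -0.1645, 0.0476]
tcp_rot: [[-0.997, -0.073, 0.001], [-0.073, 0.997, 0.001], [-0.001, 0.001, -1.0]]
force: [-0.2, -0.4, -1.5]
opening: 0.226
```

Emit:
arm_command([
  {"translation":[0,0,0.08],"dr":[0,0,0],"jaw":1},
  {"translation":[0,0,0.06],"dr":[0,0,0],"jaw":1},
  {"translation":[0,0,0],"dr":[0,0,0],"jaw":1},
])

```text
time_s: 20.28
position: [0.4658, -0.1644, 0.0445]
tcp_rot: [[-0.997, -0.074, 0.001], [-0.074, 0.997, 0.0], [-0.001, 0.0, -1.0]]
force: [-0.8, -1.2, -1.3]
opening: 0.229
```

Standing essentially at the original height (0.044). Release, then retreat straight up.

Emit:
arm_command([
  {"translation":[0,0,0.02],"dr":[0,0,0],"jaw":1},
  {"translation":[0,0,0],"dr":[0,0,0],"jaw":0.7},
  {"translation":[0,0,0],"dr":[0,0,0],"jaw":0.6},
  {"translation":[0,0,0],"dr":[0,0,0],"jaw":0.4},
  {"translation":[0,0,0],"dr":[0,0,0],"jaw":0.2},
  {"translation":[0,0,0],"dr":[0,0,0],"jaw":0.1},
  {"translation":[0,0,0],"dr":[0,0,0],"jaw":0.1},
  {"translation":[0,0,0],"dr":[0,0,0],"jaw":0.1},
  {"translation":[0,0,0],"dr":[0,0,0],"jaw":0.1},
  {"translation":[0,0,0],"dr":[0,0,0],"jaw":0.1},
  {"translation":[0,0,0],"dr":[0,0,0],"jaw":0.1},
  {"translation":[0,0,0],"dr":[0,0,0],"jaw":0.1},
])

```text
time_s: 21.28
position: [0.4654, -0.1642, 0.0435]
tcp_rot: [[-0.997, -0.074, 0.0], [-0.074, 0.997, 0.001], [-0.0, 0.001, -1.0]]
force: [-0.0, 0.1, -0.0]
opening: 0.888
```

Emit:
arm_command([
  {"translation":[0,0,-0.3],"dr":[0,0,0],"jaw":0.1},
  {"translation":[0,0,-0.8],"dr":[0,0,0],"jaw":0.1},
  {"translation":[0,0,-1],"dr":[0,0,0],"jaw":0.1},
  {"translation":[0,0,-1],"dr":[0,0,0],"jaw":0.1},
  {"translation":[0,0,-1],"dr":[0,0,0],"jaw":0.1},
  {"translation":[0,0,-1],"dr":[0,0,0],"jaw":0.1},
  {"translation":[0,0,-1],"dr":[0,0,0],"jaw":0.1},
  {"translation":[0,0,-0.8],"dr":[0,0,0],"jaw":0.1},
  {"translation":[0,0,0],"dr":[0,0,0],"jaw":0.1},
  {"translation":[0,0,0],"dr":[0,0,0],"jaw":0.1},
])

```text
time_s: 22.12
position: [0.4658, -0.1646, 0.2174]
tcp_rot: [[-0.997, -0.074, 0.003], [-0.074, 0.997, -0.001], [-0.003, -0.001, -1.0]]
force: [-0.4, -0.0, -0.5]
opening: 0.899
```

```bash
python3 - <<'E'
from h import *
info()
im,d=snap('wrist','w15'); 
im2,d2=snap('scene','scene15'); cv2.imwrite('pics/c15.png',np.hstack([cv2.resize(im,(400,300)),cv2.resize(im2,(400,300))])[:,:,::-1])
W=pts('scene',d2); P=tob(W)*1e3; g=im2.astype(int)
m=(d2>.1)&(P[...,0]>-150)&(P[...,0]<0)&(abs(P[...,1])<60)&(P[...,2]>38)&(P[...,2]<60)&(g[...,0]-g[...,2]>50)
n,l,s,_=cv2.connectedComponentsWithStats(m.astype(np.uint8)); m=l==1+np.argmax(s[1:,4])
q=P[m]; c=q.mean(0); V=np.linalg.svd(q-c,full_matrices=False)[2]; print('tile',c,'normal',V[2])
m=(d2>.1)&(W[...,0]>.33)&(W[...,0]<.51)&(abs(W[...,1]+.167)<.03)&(W[...,2]>.05)&(W[...,2]<.09); q=W[m]; co=np.polyfit(q[:,0],q[:,2],1); print('handle top z',np.median(q[:,2]),'pitch deg',np.degrees(np.arctan(co[0])),len(q))
E
```

```text
t 22.12 j [-3.250e+01  2.120e+01  1.015e+02  1.000e-01  5.710e+01 -1.267e+02] TCP_B mm [-348.7   50.5  217.4] theta -0.0 zY -0.0031 xB [-0.3079  0.9514 -0.003 ] F [-0.4 -0.  -0.5] op 0.899
tile [-75.5525403   -6.37155025  42.27785208] normal [-6.90376796e-04  5.58748025e-03 -9.99984152e-01]
handle top z 0.0658463961474477 pitch deg -2.6249594384923505 361
```

View pics/c15.png

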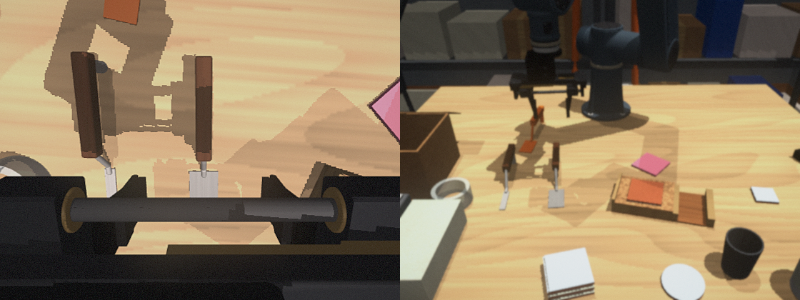

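The turner stands free at its old place, handle at (204,110) in the wrist view. The tile is flat, clay up, on the cork at (650,190) in the scene view. All checks are within the limits, so I hand in.

```bash
python3 -c "
from h import *
print(hand_in())"
```

```text
the job is handed in; nothing more can be done
None
```

The tile is on the cork bed, glaze down and flat, and the turner is back on the bench and released. I handed the job in at about 22 s. `hand_in` gives no verdict, so these results come from my own checks.

**What I did:** I gripped the broad-bladed turner, slid its blade through the tunnel under the tile, and rolled it to tip the tile up to 49°. I then pushed the tile over with the blade and stood the turner back at its original spot.

**What did not go to plan:**
- **Joint 6 limit:** joint 6 neared its limit, so I stopped the roll at 50° and pushed the tile over instead.
- **Tile slipped over the step:** on the first push the tile did not tip. It slid over the step, and its lower edge came to rest on the cork about 14 mm past it. I slid the blade up the clay face and pushed near the tile's top, and it then tipped over cleanly.

**Last checks, from the camera images:**
- **Tile:** clay face up with a tilt under 1°. The centre is about 76 mm past the step and 6 mm off the middle line. The upper face is at 42 mm, within 36–50 mm.
- **Turner:** the top of the handle is at 66 mm, so the grip point is at about 54 mm (45–65 mm allowed). A rough fit gave a pitch of −2.6° (within 10°). I think that is mostly measurement error, since the earlier blade fits while it was held showed under 1°.
- **Robot:** the gripper is open and about 17 cm above the turner, touching nothing, and I saw no sign of it touching the tile.

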